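# Run the embossing folders through the roller press

### The arm

A 7-joint arm with a two-finger parallel gripper is mounted at the origin on the work surface. World frame = base frame: x ahead of the robot, y to its left, z up, the work surface at z = 0. Lengths are in m, angles in rad, forces in N, time in s.
With the tool pointing down it reaches from about 0.425 to 0.925 m from the base axis. Payload 6.8 kg.
Tool frame: the origin (TCP) lies between the finger pads; the fingertips stand finger_overhang ahead of it and the grasp point (between the pads) lies 6 mm ahead of it (finger_overhang is the distance from the TCP to the fingertips, in m); z points along the fingers, y is the line along which they close (so a half turn about z gives the same grasp; the last joint's range is limited). The gripper opens to 85 mm and grips with 20 to 120 N. Pads are 22 mm wide; open, the fingers measure 114 mm over their backs; the gripper's body (76 mm by 85 mm) begins 54 mm behind the grasp point. The pads swing forward as they close: fully open they stand 13 mm farther back than shut.
Start: joints at [-1.361, 0.477, 0.022, 1.555, -0.011, 1.109, -0.083], TCP at [0.211, 0.641, 0.256] pointing down, gripper open.
Joint ranges: [-2.96, 2.96], [-0.34, 2.1], [-1.41, 1.46], [0.24, 2.44], [-1.37, 4.51], [0.17, 1.92], [-2.96, 2.96]. Speed limits (rad/s): [2.39, 2.39, 3.14, 3.14, 3.14, 3.14, 3.14].

### API

Orientations are given as a unit quaternion [w, x, y, z].
In Python, from station import * gives the robot as it stands.
- The arm moves only by the tool drive_tool, never from a script. Its argument "increments" is a list of rows, each an object of numbers: "claw": the finger opening in m, from 0 to 0.0854; "dx", "dy", "dz": the shift along the tool's x, y, z in m; "wx", "wy", "wz": the turn, a rotation vector about the tool's x, y, z in degrees. A call has 1 to 20 rows; each row shifts and turns the commanded pose from where the row before left it, along the tool's axes as they then stand; what a row does not reach is not made up. A row lasts 1/8 s, in which the tool goes at most 62.5 mm and 10.7 degrees, less where a joint would pass 70% of its speed; a pose out of reach is approached as far as the arm can. A call with a gripper value outside its range is refused whole. The fingers move at their own pace and stop on an object; "newtons" is the grip in N (left out, the last holds). Time passes only in rows, so rows that do not move let the fingers close. It gives the time, the measured TCP pose, the force, the opening and the grip force at its end, in the units of the state.
- get_obs(): the state, without advancing time (a new reading comes with each control period).
- read_camera(name): name is "scene" or "side" or "wrist"; returns (picture, depth): 420x560x3 uint8, red, green, blue; 420x560 float32, m along the optical axis (not along the pixel's ray), 0 where there is no reading.
- calibration(name): a dict with "intrinsics" (3x3 intrinsics, pixels), "R" (3x3) and "t" (3): a world point X has camera coordinates R X + t; the wrist camera has in their place "mount" (4x4, takes a point from camera to tool coordinates, whose origin is the TCP and whose axes are the flange's). Camera axes: x right, y down, z forward; pixel columns grow to the right and rows downward; lengths in m; the calibration is good to about 2 mm. A picture is of the moment at which its call begins: read the wrist's pose just before it. calibration takes no time and is no camera call.
- hand_in(): hands the job in; it is judged then, once.
The state is a dict: "t": time; "q": joint angles; "joint_vel": joint speeds; "joint_torque": joint torques, N m; "eef_pos": TCP position; "tool_rot": TCP orientation; "contact_force": force on the tool from outside, world axes, zero at the start; "torque": the same for the moment, N m; "gripper_width": opening from 0.0 (shut) to 1.0 (fully open); "grasp_force": force on a finger pad.
Only numpy, scipy, OpenCV 4.12 (cv2) and the standard library are available. Lean on these libraries where they do the work, as an engineer would, in place of code of your own. Each camera call takes 0.05 s, during which the arm holds its last target. There are 200 camera calls.

### The job

Emboss today's cards: lay all the closed embossing folders from the cutting mat flat and side by side on the machine's sliding platform while it is still at its loading end on the left, and turn the pressure dial on top clockwise until it clicks over to press (three dots). Then wind the handwheel clockwise until the platform has carried every folder through under the roller and is right up against the stop at the far (right-hand) end. Lay all the folders flat in the wooden tray, stacked or not, click the dial back to open (one dot) to spare the roller, leave the platform at the right-hand end, and do not knock the pencil pot or the succulent.

Things in the scene. Friction and masses are not known exactly. Their poses are not given: they have to be found in the camera images.
- machine: white embossing press fixed to the desk, housing 216 mm (x) by 100 mm (y) by 150 mm high; a low table 150 mm wide, 22 mm high, reaches 335 mm from the middle to either side, with a dark stop block 33 mm high at each end. Dial on top, handwheel on the side facing the robot. Origin: centre of the footprint, on the desk; x away from the robot, y to the loading end (left), z up; yaw within 0.1 rad
- throat (a point): middle of the throat, at the height of the platform's upper face: the opening through the housing along y, 156 mm wide and 50 mm high. The sprung upper roller across it is 3 mm clear of the folders when the dial is open and rides lightly on them at press; folders lying on one another, or hanging more than 8 mm over the platform's sides, jam
- platform_mid (a point): middle of the upper face of the flat grey sliding platform, 140 mm (x) by 250 mm (y) by 8 mm, upper face 32 mm above the desk; axes as the machine's. It holds three folders in a row along y, at -82, 0 and +82 mm with their 76 mm sides along y. With the platform at either end, the place nearest the housing has its centre 65 mm from the housing's face
- platform (a joint): travel of the platform in m: 0 at the stop of the loading end (left), growing as it goes to the right (machine's -y), 0.394 against the stop of the right-hand end. Driven only by the handwheel: 20 mm per rad of wheel (126 mm a turn, 19.7 rad in all)
- wheel_hub (a point): point on the handwheel's axis, in the plane in which the crank handle is to be gripped: 175 mm from the machine's origin towards the robot (its -x), 105 mm above the desk. The wheel is 141 mm across, 12 mm thick, its near face 47 mm beyond this point; its axis is the machine's x. Clockwise as the robot sees it (top going right) feeds the platform right; friction about 0.2 N m
- crank_grip (a point): point to grip on the handwheel's crank handle, 60 mm from the axis: a freely revolving wooden sleeve 22 mm in diameter and 75 mm long, parallel to the wheel's axis, standing out towards the robot; its rubber-bushed pin gives up to 6 mm in and out from the axis (3 N/mm); this point is 47 mm out from the wheel's face, 28 mm from the sleeve's free end
- dial (a joint): pressure dial, rad: 0 = open, 1.4 = press, growing clockwise seen from above. A sprung detent in the middle (0.7) resists with about 0.2 N m; past it the dial snaps on by itself to the end stop
- dial_grip (a point): point on the dial's vertical axis, 186 mm above the desk, at the height to grip: a black bar 54 mm long, 15 mm thick and 34 mm high whose top is 196 mm above the desk, on a plate whose top is at 162 mm. The point turns with the dial: the bar lies along its x, which at 0 is the machine's x
- mat: green cutting mat 190 by 250 by 3 mm, fixed on the desk left of the machine, on which the folders lie; origin: centre of its underside
- folder1: rigid embossing folder 1: two hinged plastic plates, grey below and white above, closed on a card; a flat block 64 mm (its x) by 76 mm (its y) by 12 mm thick, 70 g, all folders alike, either face may be up; origin: centre of its underside, z through its thickness. None when this one is absent
- folder2: rigid embossing folder 2: two hinged plastic plates, grey below and white above, closed on a card; a flat block 64 mm (its x) by 76 mm (its y) by 12 mm thick, 70 g, all folders alike, either face may be up; origin: centre of its underside, z through its thickness. None when this one is absent
- folder3: rigid embossing folder 3: two hinged plastic plates, grey below and white above, closed on a card; a flat block 64 mm (its x) by 76 mm (its y) by 12 mm thick, 70 g, all folders alike, either face may be up; origin: centre of its underside, z through its thickness. None when this one is absent
- folder4: rigid embossing folder 4: two hinged plastic plates, grey below and white above, closed on a card; a flat block 64 mm (its x) by 76 mm (its y) by 12 mm thick, 70 g, all folders alike, either face may be up; origin: centre of its underside, z through its thickness. None when this one is absent
- tray: fixed open wooden tray at the right, outside 180 mm (x) by 190 mm (y) by 30 mm high, walls and floor 6 mm thick, inside 168 by 178 mm; origin: centre of its underside
- pencil_pot: black round pot 72 mm across, 100 mm high, at the left, past the loading end; origin: centre of its underside
- succulent: small plant in a terracotta pot, 84 mm across, 100 mm high, to the right of the machine; origin: centre of its underside
Not all that is in view belongs to the job. What is shaped like the folder4 but orange is not meant.

How it is judged:
On the way, in this order (a step that is already met when the one before it is completed fails the run):
1. all folders lie flat on the platform at the loading end, and the dial is clicked over to press (value of joint platform below 0.06 m and value of joint dial above 1.2 rad and x of folder1 in the frame of platform_mid between -0.05 and 0.05 m and y of folder1 in the frame of platform_mid between -0.098 and 0.098 m and z of folder1 in the frame of platform_mid between -0.004 and 0.018 m and angle between the z axis of each of folder1, folder2, folder3, folder4 and the z axis of platform_mid, either way round below 0.1 rad and x of folder2 in the frame of platform_mid between -0.05 and 0.05 m and y of folder2 in the frame of platform_mid between -0.098 and 0.098 m and z of folder2 in the frame of platform_mid between -0.004 and 0.018 m and x of folder3 in the frame of platform_mid between -0.05 and 0.05 m and y of folder3 in the frame of platform_mid between -0.098 and 0.098 m and z of folder3 in the frame of platform_mid between -0.004 and 0.018 m and x of folder4 in the frame of platform_mid between -0.05 and 0.05 m and y of folder4 in the frame of platform_mid between -0.098 and 0.098 m and z of folder4 in the frame of platform_mid between -0.004 and 0.018 m), for 0.3 s.
2. the platform is against the right-hand stop with all the folders lying on it and the dial at press (value of joint platform above 0.388 m and value of joint dial above 1.2 rad and x of folder1 in the frame of platform_mid between -0.05 and 0.05 m and y of folder1 in the frame of platform_mid between -0.098 and 0.098 m and z of folder1 in the frame of platform_mid between -0.004 and 0.018 m and angle between the z axis of each of folder1, folder2, folder3, folder4 and the z axis of platform_mid, either way round below 0.1 rad and x of folder2 in the frame of platform_mid between -0.05 and 0.05 m and y of folder2 in the frame of platform_mid between -0.098 and 0.098 m and z of folder2 in the frame of platform_mid between -0.004 and 0.018 m and x of folder3 in the frame of platform_mid between -0.05 and 0.05 m and y of folder3 in the frame of platform_mid between -0.098 and 0.098 m and z of folder3 in the frame of platform_mid between -0.004 and 0.018 m and x of folder4 in the frame of platform_mid between -0.05 and 0.05 m and y of folder4 in the frame of platform_mid between -0.098 and 0.098 m and z of folder4 in the frame of platform_mid between -0.004 and 0.018 m), for 0.2 s.
At the end, for the whole second after the job is handed in: all folders lie flat and at rest in the tray (centres within 60 mm by 80 mm of its centre, at most three high), the dial is back at open (below 0.2 rad) and the platform still at the right-hand end (beyond 364 mm) (x of folder1 in the frame of tray between -0.06 and 0.06 m and y of folder1 in the frame of tray between -0.08 and 0.08 m and z of folder1 in the frame of tray between -0.002 and 0.046 m and angle between the z axis of each of folder1, folder2, folder3, folder4 and the z axis of tray, either way round below 0.15 rad and linear speed of each of folder1, folder2, folder3, folder4 below 0.02 m/s and x of folder2 in the frame of tray between -0.06 and 0.06 m and y of folder2 in the frame of tray between -0.08 and 0.08 m and z of folder2 in the frame of tray between -0.002 and 0.046 m and x of folder3 in the frame of tray between -0.06 and 0.06 m and y of folder3 in the frame of tray between -0.08 and 0.08 m and z of folder3 in the frame of tray between -0.002 and 0.046 m and x of folder4 in the frame of tray between -0.06 and 0.06 m and y of folder4 in the frame of tray between -0.08 and 0.08 m and z of folder4 in the frame of tray between -0.002 and 0.046 m and value of joint dial below 0.2 rad and value of joint platform above 0.364 m); the robot touches nothing.
It fails at once if the pencil pot is knocked more than 30 mm from its place (distance of pencil_pot from where it was at the start of the episode above 0.03 m).
It fails at once if the succulent is knocked more than 30 mm from its place (distance of succulent from where it was at the start of the episode above 0.03 m).
Of folder1, folder2, folder3, folder4 only 2 to 3 are there at a start; the rules pass over those that are not, and their reading is None.
At some moment in a run one of folder1, folder2, folder3, folder4 may be knocked a few centimetres aside while the robot is not near it.
Once in a run the grip may slacken for a moment while it holds something.
It also fails if it takes over 210 s, if anything falls off the work surface, if the arm or the gripper's body presses on something with over 40 N, if the wrist force passes 120 N, or if a joint passes its speed limit or range.

## Working session

There is one attempt and no reset: what is moved stays moved. The work goes in short steps, Python scripts to look and compute and a tool call to move; the robot and the scene stay as the last step left them, time stands still between calls to the robot, and variables do not carry over. Pictures are saved under pics/ and viewed, at most 14 in all, crops included, and the job is handed in when it is done.

Besides the shell and the picture viewer there is one more tool, called after "Emit:" as name(argument=value, ...), one argument or row to a line, values as JSON. drive_tool: Moves the arm, as the interface text tells. Its arguments: {"type":"object","properties":{"increments":{"type":"array","items":{"type":"object","properties":{"claw":{"type":"number"},"dx":{"type":"number"},"dy":{"type":"number"},"dz":{"type":"number"},"wx":{"type":"number"},"wy":{"type":"number"},"wz":{"type":"number"}}}},"newtons":{"type":"number"}},"required":["increments"]}

```bash
ls; mkdir -p pics; cat > h.py <<'E'
from station import *
import numpy as np, cv2
from scipy.spatial.transform import Rotation as Rn
def shot(n,f=None):
    o=get_obs(); p,d=read_camera(n)
    if f: cv2.imwrite('pics/'+f,p[:,:,::-1])
    return o,p,d
def toworld(n,o,u,v,z):
    c=calibration(n);K=np.array(c['intrinsics'])
    P=np.stack([(u-K[0,2])/K[0,0]*z,(v-K[1,2])/K[1,1]*z,z],-1)
    if n=='wrist':
        M=np.array(c['mount']);P=P@M[:3,:3].T+M[:3,3]
        q=o['tool_rot'];R=Rn.from_quat([q[1],q[2],q[3],q[0]]).as_matrix()
        return P@R.T+np.array(o['eef_pos'])
    return (P-np.array(c['t']))@np.array(c['R'])
def cloud(n,o,d):
    v,u=np.mgrid[:d.shape[0],:d.shape[1]]
    return toworld(n,o,u.astype(float),v.astype(float),d.astype(float))
E
python3 - <<'E'
from h import *
print(get_obs())
for n in ['scene','side','wrist']:
    o,p,d=shot(n,n+'0.png'); np.savez('/tmp/%s0.npz'%n,p=p,c=cloud(n,o,d),d=d)
    c=calibration(n); print(n,c)
E
```

```text
pics
{'t': 0.0, 'q': array([-1.36110461,  0.47778496,  0.02235181,  1.5564422 , -0.01146672,
        1.10929934, -0.08306718]), 'joint_vel': array([ 3.85239535e-05, -1.50585282e-03, -1.26011369e-03,  9.20260743e-04,
       -1.05953972e-03, -2.94630314e-04,  1.13049649e-03]), 'joint_torque': array([-4.47925877e-04, -5.96452868e+01,  1.60805661e+00, -2.81191188e+01,
        1.25264993e-02,  9.30552604e-03,  1.46150126e-05]), 'eef_pos': array([0.21077405, 0.64067894, 0.25533998]), 'tool_rot': array([-5.88323726e-05,  1.58199058e-01,  9.87406827e-01, -9.00862149e-04]), 'contact_force': array([ 0.61048431, -1.39917178,  0.12790803]), 'torque': array([ 0.01871584, -0.05176234,  0.02520109]), 'grasp_force': 0.0, 'gripper_width': 1.0025151175697204}
scene {'intrinsics': array([[385.11362859,   0.        , 281.72522802],
       [  0.        , 385.11362859, 215.87885116],
       [  0.        ,   0.        ,   1.        ]]), 'R': array([[-0.82369469,  0.56681009,  0.01591804],
       [ 0.47537151,  0.70557402, -0.52553518],
       [-0.30911   , -0.42531355, -0.85062294]]), 't': array([ 0.355905
[... 237 characters left out ...]
016196 , -0.0199248 ],
       [-0.36771043, -0.6059622 , -0.70540687],
       [ 0.34177223,  0.61740391, -0.70852251]]), 't': array([-0.38014789,  0.31253151,  1.24350384])}
wrist {'intrinsics': array([[325.64904676,   0.        , 281.3541733 ],
       [  0.        , 325.64904676, 207.87017488],
       [  0.        ,   0.        ,   1.        ]]), 'mount': array([[ 1.49291364e-04, -9.53914432e-01, -3.00078713e-01,
         7.71341661e-02],
       [ 9.99999608e-01,  4.04469550e-04, -7.88253298e-04,
        -7.99936104e-04],
       [ 8.73298899e-04, -3.00078478e-01,  9.53914118e-01,
        -1.16219301e-01],
       [ 0.00000000e+00,  0.00000000e+00,  0.00000000e+00,
         1.00000000e+00]])}
```

View pictures.

View pics/scene0.png

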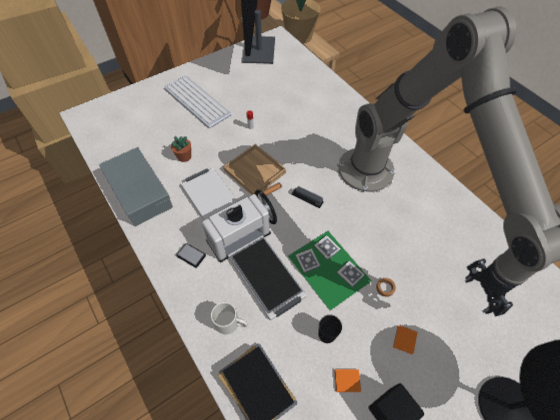

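View pics/side0.png

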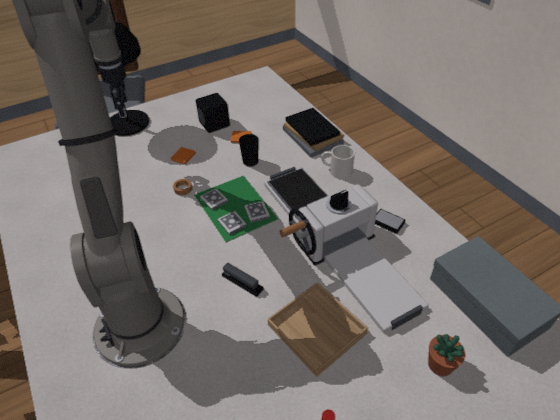

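View pics/wrist0.png

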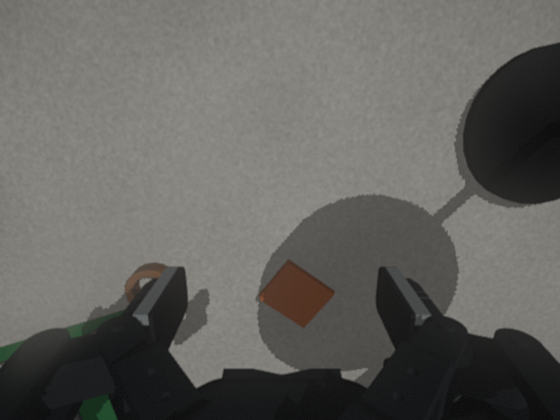

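```bash
python3 -c "
import station;print([k for k in dir(station) if k[0]!='_']);print(getattr(station,'finger_overhang',None))"
```

```text
['PlanningError', 'calibration', 'finger_overhang', 'get_obs', 'hand_in', 'read_camera']
0.025
```

```bash
cat > seg.py <<'E'
from h import *
def rects(c,lo,hi,box,extra=None,amin=150,res=.001):
    m=(c[...,2]>lo)&(c[...,2]<hi)&(c[...,0]>box[0])&(c[...,0]<box[1])&(c[...,1]>box[2])&(c[...,1]<box[3])
    if extra is not None: m&=extra
    n,l,st,_=cv2.connectedComponentsWithStats(m.astype(np.uint8))
    for i in range(1,n):
        if st[i,4]<amin: continue
        P=c[l==i]; r=cv2.minAreaRect((P[:,:2]*1000).astype(np.float32))
        print(st[i,4],'c %.0f %.0f size %.0f %.0f ang %.1f'%(*r[0],*r[1],r[2]),'z %.4f'%np.median(P[:,2]))
E
python3 - <<'E'
from seg import *
for n in ['scene','side']:
    D=np.load('/tmp/%s0.npz'%n);c=D['c'];p=D['p'].astype(int);d=D['d']
    g=(p[...,1]>p[...,0]+25)&(p[...,1]>p[...,2]+25)
    G=c[g&(d>0)&(c[...,0]>.2)&(c[...,0]<.9)&(c[...,1]>-.2)]; r=cv2.minAreaRect((G[:,:2]*1000).astype(np.float32)); print(n,'green',r,np.median(G[:,2]))
    box=(.25,1.1,-.6,.7)
    for lo,hi in [(.0095,.0215),(.0265,.04),(.14,.16),(.188,.2),(.09,.105)]:
        print(lo); rects(c,lo,hi,box,d>0,60)
E
```

```text
scene green ((414.1282653808594, 271.5316162109375), (190.0098114013672, 248.71156311035156), 0.18531697988510132) 0.004452870033684893
0.0095
101 c 378 -592 size 127 31 ang 10.7 z 0.0148
88 c 416 -314 size 137 57 ang 9.7 z 0.0120
104 c 300 -17 size 36 131 ang 23.3 z 0.0133
75 c 841 -281 size 153 10 ang 1.0 z 0.0159
323 c 371 201 size 72 80 ang 5.5 z 0.0162
313 c 800 -49 size 61 91 ang 25.2 z 0.0185
325 c 462 205 size 76 66 ang 77.4 z 0.0166
353 c 360 330 size 78 87 ang 6.3 z 0.0165
446 c 365 609 size 77 65 ang 36.1 z 0.0139
527 c 601 600 size 63 75 ang 55.8 z 0.0137
0.0265
211 c 400 -251 size 184 193 ang 10.0 z 0.0303
86 c 614 -348 size 19 100 ang 89.4 z 0.0326
66 c 295 -13 size 29 113 ang 24.4 z 0.0359
93 c 841 -281 size 159 11 ang 0.6 z 0.0328
2819 c 620 175 size 147 280 ang 0.4 z 0.0337
0.14
1389 c 618 -19 size 215 102 ang 0.0 z 0.1510
0.188
74 c 617 -20 size 53 17 ang 1.3 z 0.1961
0.09
61 c 594 -490 size 41 71 ang 8.0 z 0.0968
2290 c 841 -418 size 163 289 ang 0.1 z 0.0934
117 c 618 28 size 9 211 ang 88.7 z 0.0971
128 c 566 452 size 71 68 ang 52.8 z 0.1004
side green ((413.800598
[... 974 characters left out ...]
 ang 53.2 z 0.0156
0.0265
73 c 548 688 size 16 98 ang 86.6 z 0.0327
220 c 845 454 size 149 205 ang 5.9 z 0.0349
70 c 803 209 size 39 77 ang 54.5 z 0.0331
1512 c 616 216 size 193 147 ang 89.3 z 0.0324
198 c 295 -18 size 28 113 ang 24.0 z 0.0373
388 c 780 -457 size 138 319 ang 29.4 z 0.0333
622 c 398 -253 size 182 192 ang 10.0 z 0.0296
181 c 612 -351 size 16 101 ang 88.9 z 0.0325
0.14
1674 c 604 -25 size 242 112 ang 3.3 z 0.1498
0.188
97 c 615 -25 size 18 54 ang 87.5 z 0.1948
0.09
96 c 548 689 size 99 19 ang 1.0 z 0.0975
116 c 566 450 size 76 70 ang 87.0 z 0.0971
207 c 617 -72 size 8 209 ang 88.9 z 0.0973
4955 c 838 -423 size 283 167 ang 89.8 z 0.0925
66 c 277 -478 size 18 27 ang 56.4 z 0.0913
```

```bash
python3 - <<'E'
from seg import *
D=np.load('/tmp/wrist0.npz');d=D['d'];c=calibration('wrist');K=c['intrinsics'];M=c['mount']
v,u=np.mgrid[:420,:560]
P=np.stack([(u-K[0,2])/K[0,0]*d,(v-K[1,2])/K[1,1]*d,d],-1)@M[:3,:3].T+M[:3,3]
m=(d>0)&(d<.2)&(np.abs(P[...,1])<.07)
for s in (-1,1):
    q=P[m&(s*P[...,1]>0)&(P[...,2]>0)]; print(s,np.percentile(q[:,2],[50,90,98,100]), q[q[:,2]>.0][:, :2].min(0),q[:,:2].max(0))
# machine yaw: dark edges of housing top in scene and table edges
for n in ['scene','side']:
    D=np.load('/tmp/%s0.npz'%n);c=D['c'];d=D['d']
    # platform top edges: fit x extents per y slice
    m=(d>0)&(abs(c[...,2]-.032)<.004)&(abs(c[...,0]-.617)<.1)
    for y0 in [.06,.1,.14,.18,.22,.26,.3]:
        s=c[m&(abs(c[...,1]-y0)<.02)]
        if len(s)>20: print(n,y0,s[:,0].min().round(4),s[:,0].max().round(4),len(s))
E
```

```text
-1 [0.00502391 0.01046352 0.01248281 0.01409605] [-0.01114269 -0.05689032] [ 0.0122901  -0.04292354]
1 [0.0051061  0.01059005 0.0127865  0.0142298 ] [-0.01052233  0.04129603] [0.01233854 0.05529973]
scene 0.06 0.5476 0.6879 259
scene 0.1 0.548 0.6882 319
scene 0.14 0.5479 0.6905 329
scene 0.18 0.5482 0.6898 337
scene 0.22 0.5486 0.692 369
scene 0.26 0.5493 0.6915 375
scene 0.3 0.5496 0.6895 246
side 0.14 0.5479 0.6886 294
side 0.18 0.5469 0.6888 322
side 0.22 0.5425 0.689 311
side 0.26 0.549 0.6898 287
side 0.3 0.5503 0.6902 155
```

Emit:
drive_tool(
  increments=[
    {"wz": 10.7,"claw": 0.074},
    {"wz": 10.7},
    {"wz": 10.7},
    {"wz": 10.7},
    {"wz": 10.7},
    {"wz": 10.7},
    {"wz": 8},
  ],
  newtons=40,
)

```text
schema error: expected keys claw, dx, dy, dz, wx, wy, wz
```

```bash
cat >> h.py <<'E'
def go(x,y,z,o=None):
    "tool-axis shift in mm from the present pose to world x,y,z (m); also tool-y heading"
    o=o or get_obs(); q=o['tool_rot'];R=Rn.from_quat([q[1],q[2],q[3],q[0]])
    D=R.inv().apply(np.array([x,y,z])-o['eef_pos'])*1000
    Y=R.as_matrix()[:,1]; print('t %.1f'%o['t'],'d',D.round(1),'heading',np.degrees(np.arctan2(Y[1],Y[0])).round(1),'zax',R.as_matrix()[:,2].round(3),'q',o['q'].round(2))
E
```

Emit:
drive_tool(
  increments=[
    {"dx": 0,"dy": 0,"dz": 0,"wx": 0,"wy": 0,"wz": 10.5,"claw": 0.074},
    {"dx": 0,"dy": 0,"dz": 0,"wx": 0,"wy": 0,"wz": 10.5,"claw": 0.074},
    {"dx": 0,"dy": 0,"dz": 0,"wx": 0,"wy": 0,"wz": 10.5,"claw": 0.074},
    {"dx": 0,"dy": 0,"dz": 0,"wx": 0,"wy": 0,"wz": 10.5,"claw": 0.074},
    {"dx": 0,"dy": 0,"dz": 0,"wx": 0,"wy": 0,"wz": 10.5,"claw": 0.074},
    {"dx": 0,"dy": 0,"dz": 0,"wx": 0,"wy": 0,"wz": 10.5,"claw": 0.074},
    {"dx": 0,"dy": 0,"dz": 0,"wx": 0,"wy": 0,"wz": 10.5,"claw": 0.074},
    {"dx": 0,"dy": 0,"dz": 0,"wx": 0,"wy": 0,"wz": 10.5,"claw": 0.074},
  ],
  newtons=40,
)

```text
t: 1.15
eef_pos: [0.2107, 0.641, 0.2559]
tool_rot: [0.0, 0.78, 0.626, -0.0]
contact_force: [-0.4, -0.1, 0.6]
gripper_width: 0.864
grasp_force: 0.0
```

```bash
python3 -c "
from h import *
go(.461,.203,.2)"
```

```text
t 1.1 d [-373.1  339.5   56.2] heading -12.6 zax [-0.    -0.001 -1.   ] q [-1.59  0.49  0.35  1.57 -0.18  1.11 -1.42]
```

Emit:
drive_tool(
  increments=[
    {"dx": -0.0415,"dy": 0.0377,"dz": 0.0062,"wx": 0,"wy": 0,"wz": 0,"claw": 0.074},
    {"dx": -0.0415,"dy": 0.0377,"dz": 0.0062,"wx": 0,"wy": 0,"wz": 0,"claw": 0.074},
    {"dx": -0.0415,"dy": 0.0377,"dz": 0.0062,"wx": 0,"wy": 0,"wz": 0,"claw": 0.074},
    {"dx": -0.0415,"dy": 0.0377,"dz": 0.0062,"wx": 0,"wy": 0,"wz": 0,"claw": 0.074},
    {"dx": -0.0415,"dy": 0.0377,"dz": 0.0062,"wx": 0,"wy": 0,"wz": 0,"claw": 0.074},
    {"dx": -0.0415,"dy": 0.0377,"dz": 0.0062,"wx": 0,"wy": 0,"wz": 0,"claw": 0.074},
    {"dx": -0.0415,"dy": 0.0377,"dz": 0.0062,"wx": 0,"wy": 0,"wz": 0,"claw": 0.074},
    {"dx": -0.0415,"dy": 0.0377,"dz": 0.0062,"wx": 0,"wy": 0,"wz": 0,"claw": 0.074},
    {"dx": -0.0415,"dy": 0.0377,"dz": 0.0062,"wx": 0,"wy": 0,"wz": 0,"claw": 0.074},
    {"dx": 0,"dy": 0,"dz": 0,"wx": 0,"wy": 0,"wz": 0,"claw": 0.074},
    {"dx": 0,"dy": 0,"dz": 0,"wx": 0,"wy": 0,"wz": 0,"claw": 0.074},
  ],
)

```text
t: 2.52
eef_pos: [0.4633, 0.2047, 0.2004]
tool_rot: [-0.0, 0.778, 0.628, -0.0]
contact_force: [0.1, 0.6, -0.5]
gripper_width: 0.862
grasp_force: 0.0
```

```bash
cat > fold.py <<'E'
from seg import *
o,p,d=shot('wrist',__import__('sys').argv[1])
c=cloud('wrist',o,d)
rects(c,.011,.02,(.25,.56,.1,.42),d>0.1,300)
rects(c,.038,.05,(.5,.75,-.4,.42),d>0.1,300)
go(*o['eef_pos'],o)
E
python3 fold.py w1.png
```

```text
6783 c 365 331 size 64 74 ang 8.3 z 0.0136
1169 c 546 210 size 203 16 ang 86.4 z 0.0185
4911 c 460 204 size 74 64 ang 78.6 z 0.0138
4661 c 370 201 size 64 74 ang 4.8 z 0.0138
419 c 695 7 size 46 12 ang 72.7 z 0.0433
t 2.5 d [0. 0. 0.] heading -12.2 zax [-0.  0. -1.] q [-0.96  0.29  0.5   2.04 -0.18  0.86 -0.57]
```

View pics/w1.png

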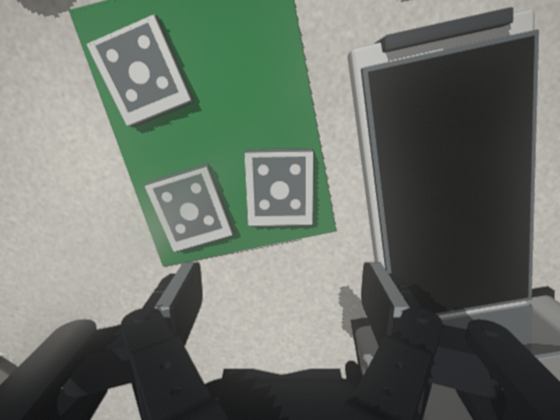

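Emit:
drive_tool(
  increments=[
    {"dx": -0.001,"dy": -0.003,"dz": 0.055,"wx": 0,"wy": 0,"wz": 1,"claw": 0.074},
    {"dx": 0,"dy": 0,"dz": 0.055,"wx": 0,"wy": 0,"wz": 0,"claw": 0.074},
    {"dx": 0,"dy": 0,"dz": 0.035,"wx": 0,"wy": 0,"wz": 0,"claw": 0.074},
    {"dx": 0,"dy": 0,"dz": 0.02,"wx": 0,"wy": 0,"wz": 0,"claw": 0.074},
    {"dx": 0,"dy": 0,"dz": 0.012,"wx": 0,"wy": 0,"wz": 0,"claw": 0.074},
    {"dx": 0,"dy": 0,"dz": 0,"wx": 0,"wy": 0,"wz": 0,"claw": 0.074},
    {"dx": 0,"dy": 0,"dz": 0,"wx": 0,"wy": 0,"wz": 0,"claw": 0.074},
  ],
)

```text
t: 3.45
eef_pos: [0.4608, 0.2047, 0.0243]
tool_rot: [-0.0, 0.784, 0.621, 0.001]
contact_force: [-0.4, 0.6, -0.4]
gripper_width: 0.868
grasp_force: 0.0
```

Emit:
drive_tool(
  increments=[
    {"dx": 0,"dy": 0,"dz": 0,"wx": 0,"wy": 0,"wz": 0,"claw": 0.05},
    {"dx": 0,"dy": 0,"dz": 0,"wx": 0,"wy": 0,"wz": 0,"claw": 0.05},
    {"dx": 0,"dy": 0,"dz": 0,"wx": 0,"wy": 0,"wz": 0,"claw": 0.05},
    {"dx": 0,"dy": 0,"dz": 0,"wx": 0,"wy": 0,"wz": 0,"claw": 0.05},
  ],
)

```text
t: 3.95
eef_pos: [0.461, 0.2046, 0.0248]
tool_rot: [-0.0, 0.784, 0.621, 0.001]
contact_force: [-1.5, 0.4, 6.9]
gripper_width: 0.736
grasp_force: 42.4
```

```bash
python3 -c "
from h import *
go(.6185,.095,.13)"
```

```text
t 4.0 d [ -70.6  178.5 -105.2] heading -13.2 zax [ 0.001  0.001 -1.   ] q [-0.81  0.58  0.34  2.13 -0.4   0.48 -0.39]
```

Emit:
drive_tool(
  increments=[
    {"dx": 0,"dy": 0,"dz": -0.035,"wx": 0,"wy": 0,"wz": 0,"claw": 0.05},
    {"dx": 0,"dy": 0,"dz": -0.06,"wx": 0,"wy": 0,"wz": -4.0,"claw": 0.05},
    {"dx": 0,"dy": 0,"dz": -0.01,"wx": 0,"wy": 0,"wz": -9.2,"claw": 0.05},
    {"dx": -0.0274,"dy": 0.0394,"dz": 0,"wx": 0,"wy": 0,"wz": 0,"claw": 0.05},
    {"dx": -0.0274,"dy": 0.0394,"dz": 0,"wx": 0,"wy": 0,"wz": 0,"claw": 0.05},
    {"dx": -0.0274,"dy": 0.0394,"dz": 0,"wx": 0,"wy": 0,"wz": 0,"claw": 0.05},
    {"dx": -0.0274,"dy": 0.0394,"dz": 0,"wx": 0,"wy": 0,"wz": 0,"claw": 0.05},
    {"dx": 0,"dy": 0,"dz": 0,"wx": 0,"wy": 0,"wz": 0,"claw": 0.05},
    {"dx": 0,"dy": 0,"dz": 0,"wx": 0,"wy": 0,"wz": 0,"claw": 0.05},
  ],
)

```text
t: 5.08
eef_pos: [0.6174, 0.0948, 0.1285]
tool_rot: [-0.0, 0.707, 0.707, -0.0]
contact_force: [-0.3, 0.6, -1.2]
gripper_width: 0.737
grasp_force: 45.5
```

```bash
python3 -c "
from h import *
go(.6185,.095,.055)"
```

```text
t 5.1 d [ 0.2  1.2 73.5] heading -0.0 zax [-0.001  0.    -1.   ] q [-0.55  0.57  0.41  1.81 -0.29  0.83  0.  ]
```

Emit:
drive_tool(
  increments=[
    {"dx": 0,"dy": 0.001,"dz": 0.04,"wx": 0,"wy": 0,"wz": 0,"claw": 0.05},
    {"dx": 0,"dy": 0,"dz": 0.022,"wx": 0,"wy": 0,"wz": 0,"claw": 0.05},
    {"dx": 0,"dy": 0,"dz": 0.0115,"wx": 0,"wy": 0,"wz": 0,"claw": 0.05},
    {"dx": 0,"dy": 0,"dz": 0,"wx": 0,"wy": 0,"wz": 0,"claw": 0.05},
    {"dx": 0,"dy": 0,"dz": 0,"wx": 0,"wy": 0,"wz": 0,"claw": 0.078},
    {"dx": 0,"dy": 0,"dz": 0,"wx": 0,"wy": 0,"wz": 0,"claw": 0.078},
    {"dx": 0,"dy": 0,"dz": 0,"wx": 0,"wy": 0,"wz": 0,"claw": 0.078},
    {"dx": 0,"dy": 0,"dz": -0.06,"wx": 0,"wy": 0,"wz": 0,"claw": 0.078},
    {"dx": 0,"dy": 0,"dz": -0.06,"wx": 0,"wy": 0,"wz": 0,"claw": 0.078},
    {"dx": 0,"dy": 0,"dz": 0,"wx": 0,"wy": 0,"wz": 0,"claw": 0.078},
  ],
)

```text
t: 6.32
eef_pos: [0.6223, 0.0944, 0.1805]
tool_rot: [0.002, 0.707, 0.707, 0.004]
contact_force: [0.2, -0.2, -0.6]
gripper_width: 0.916
grasp_force: 0.0
```

```bash
python3 -c "
from h import *
go(.370,.201,.174)"
```

```text
t 6.3 d [ 106.4 -252.5    4.3] heading -0.0 zax [ 0.01   0.003 -1.   ] q [-0.57  0.51  0.44  1.77 -0.27  0.91 -0.02]
```

Emit:
drive_tool(
  increments=[
    {"dx": 0.0213,"dy": -0.0505,"dz": 0,"wx": 0,"wy": 0,"wz": 0,"claw": 0.074},
    {"dx": 0.0213,"dy": -0.0505,"dz": 0,"wx": 0,"wy": 0,"wz": 0,"claw": 0.074},
    {"dx": 0.0213,"dy": -0.0505,"dz": 0,"wx": 0,"wy": 0,"wz": 0,"claw": 0.074},
    {"dx": 0.0213,"dy": -0.0505,"dz": 0,"wx": 0,"wy": 0,"wz": 0,"claw": 0.074},
    {"dx": 0.0213,"dy": -0.0505,"dz": 0,"wx": 0,"wy": 0,"wz": 0,"claw": 0.074},
    {"dx": 0,"dy": 0,"dz": 0.02,"wx": 0,"wy": 0,"wz": -4.8,"claw": 0.074},
    {"dx": 0,"dy": 0,"dz": 0,"wx": 0,"wy": 0,"wz": 0,"claw": 0.074},
    {"dx": 0,"dy": 0,"dz": 0,"wx": 0,"wy": 0,"wz": 0,"claw": 0.074},
  ],
)

```text
t: 7.32
eef_pos: [0.3671, 0.2006, 0.1552]
tool_rot: [0.0, 0.678, 0.735, -0.0]
contact_force: [0.9, 0.1, 0.6]
gripper_width: 0.867
grasp_force: 0.0
```

```bash
python3 fold.py w2.png; python3 -c "
from h import *
go(.370,.201,.0245)"
```

```text
7249 c 366 321 size 64 54 ang 7.8 z 0.0137
2836 c 545 206 size 211 16 ang 87.0 z 0.0173
6560 c 370 201 size 64 74 ang 4.9 z 0.0138
1593 c 600 97 size 28 73 ang 16.3 z 0.0427
t 7.3 d [0. 0. 0.] heading 4.6 zax [ 0. -0. -1.] q [-1.01  0.21  0.41  2.26 -0.13  0.7  -0.43]
t 7.4 d [1.000e-01 2.600e+00 1.308e+02] heading 4.6 zax [ 0.001  0.    -1.   ] q [-1.01  0.21  0.41  2.26 -0.13  0.7  -0.43]
```

Emit:
drive_tool(
  increments=[
    {"dx": 0,"dy": 0.0026,"dz": 0.045,"wx": 0,"wy": 0,"wz": 0,"claw": 0.074},
    {"dx": 0,"dy": 0,"dz": 0.04,"wx": 0,"wy": 0,"wz": 0,"claw": 0.074},
    {"dx": 0,"dy": 0,"dz": 0.025,"wx": 0,"wy": 0,"wz": 0,"claw": 0.074},
    {"dx": 0,"dy": 0,"dz": 0.0128,"wx": 0,"wy": 0,"wz": 0,"claw": 0.074},
    {"dx": 0,"dy": 0,"dz": 0.007,"wx": 0,"wy": 0,"wz": 0,"claw": 0.074},
    {"dx": 0,"dy": 0,"dz": 0,"wx": 0,"wy": 0,"wz": 0,"claw": 0.074},
    {"dx": 0,"dy": 0,"dz": 0,"wx": 0,"wy": 0,"wz": 0,"claw": 0.074},
  ],
)

```text
t: 8.25
eef_pos: [0.3696, 0.2015, 0.0259]
tool_rot: [0.0, 0.677, 0.736, 0.001]
contact_force: [-0.1, 0.3, 0.3]
gripper_width: 0.867
grasp_force: 0.0
```

```bash
python3 -c "
from h import *
go(.370,.201,.025)"
```

```text
t 8.2 d [-0.6  0.3  0.9] heading 4.8 zax [ 0.001  0.001 -1.   ] q [-0.86  0.49  0.26  2.32 -0.34  0.37 -0.23]
```

Reached. Grip, lift, then turn to heading 0 and head for the middle slot.

Emit:
drive_tool(
  increments=[
    {"dx": 0,"dy": 0,"dz": 0.001,"wx": 0,"wy": 0,"wz": 0,"claw": 0.05},
    {"dx": 0,"dy": 0,"dz": 0,"wx": 0,"wy": 0,"wz": 0,"claw": 0.05},
    {"dx": 0,"dy": 0,"dz": 0,"wx": 0,"wy": 0,"wz": 0,"claw": 0.05},
    {"dx": 0,"dy": 0,"dz": 0,"wx": 0,"wy": 0,"wz": 0,"claw": 0.05},
    {"dx": 0,"dy": 0,"dz": -0.035,"wx": 0,"wy": 0,"wz": 0,"claw": 0.05},
    {"dx": 0,"dy": 0,"dz": -0.06,"wx": 0,"wy": 0,"wz": 4.8,"claw": 0.05},
    {"dx": 0,"dy": 0,"dz": -0.01,"wx": 0,"wy": 0,"wz": 0,"claw": 0.05},
    {"dx": -0.005,"dy": 0.05,"dz": 0,"wx": 0,"wy": 0,"wz": 0,"claw": 0.05},
    {"dx": -0.005,"dy": 0.05,"dz": 0,"wx": 0,"wy": 0,"wz": 0,"claw": 0.05},
    {"dx": -0.005,"dy": 0.05,"dz": 0,"wx": 0,"wy": 0,"wz": 0,"claw": 0.05},
    {"dx": -0.005,"dy": 0.05,"dz": 0,"wx": 0,"wy": 0,"wz": 0,"claw": 0.05},
    {"dx": -0.004,"dy": 0.048,"dz": 0,"wx": 0,"wy": 0,"wz": 0,"claw": 0.05},
    {"dx": 0,"dy": 0,"dz": 0,"wx": 0,"wy": 0,"wz": 0,"claw": 0.05},
    {"dx": 0,"dy": 0,"dz": 0,"wx": 0,"wy": 0,"wz": 0,"claw": 0.05},
  ],
)

```text
t: 10.0
eef_pos: [0.6157, 0.177, 0.128]
tool_rot: [-0.001, 0.707, 0.707, -0.001]
contact_force: [0.1, 0.3, -1.3]
gripper_width: 0.731
grasp_force: 47.2
```

```bash
python3 fold.py w3.png;python3 -c "
from h import *
go(.6185,.177,.055)"
```

```text
1601 c 619 68 size 21 64 ang 89.4 z 0.0428
t 10.0 d [0. 0. 0.] heading 0.0 zax [-0.003 -0.    -1.   ] q [-0.69  0.6   0.43  1.77 -0.32  0.85 -0.1 ]
t 10.1 d [-0.4  3.3 73.2] heading 0.0 zax [-0.003 -0.    -1.   ] q [-0.69  0.6   0.43  1.77 -0.32  0.85 -0.1 ]
```

View pics/w3.png

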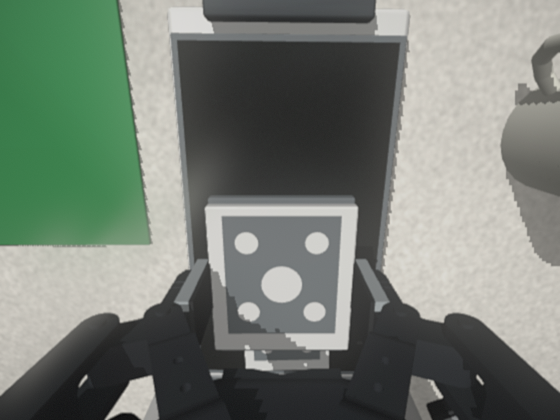

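Emit:
drive_tool(
  increments=[
    {"dx": 0,"dy": 0.002,"dz": 0.04,"wx": 0,"wy": 0,"wz": 0,"claw": 0.05},
    {"dx": 0,"dy": 0,"dz": 0.022,"wx": 0,"wy": 0,"wz": 0,"claw": 0.05},
    {"dx": 0,"dy": 0,"dz": 0.0105,"wx": 0,"wy": 0,"wz": 0,"claw": 0.05},
    {"dx": 0,"dy": 0,"dz": 0,"wx": 0,"wy": 0,"wz": 0,"claw": 0.05},
    {"dx": 0,"dy": 0,"dz": 0,"wx": 0,"wy": 0,"wz": 0,"claw": 0.078},
    {"dx": 0,"dy": 0,"dz": 0,"wx": 0,"wy": 0,"wz": 0,"claw": 0.078},
    {"dx": 0,"dy": 0,"dz": 0,"wx": 0,"wy": 0,"wz": 0,"claw": 0.078},
    {"dx": 0,"dy": 0,"dz": -0.06,"wx": 0,"wy": 0,"wz": 0,"claw": 0.078},
    {"dx": 0,"dy": 0,"dz": -0.06,"wx": 0,"wy": 0,"wz": 0,"claw": 0.078},
    {"dx": 0.031,"dy": -0.05,"dz": 0,"wx": 0,"wy": 0,"wz": 0,"claw": 0.074},
    {"dx": 0.031,"dy": -0.05,"dz": 0,"wx": 0,"wy": 0,"wz": 0,"claw": 0.074},
    {"dx": 0.031,"dy": -0.05,"dz": 0,"wx": 0,"wy": 0,"wz": 0,"claw": 0.074},
    {"dx": 0.031,"dy": -0.05,"dz": 0,"wx": 0,"wy": 0,"wz": 0,"claw": 0.074},
    {"dx": 0.03,"dy": -0.052,"dz": 0,"wx": 0,"wy": 0,"wz": 0,"claw": 0.074},
    {"dx": 0,"dy": 0,"dz": 0.01,"wx": 0,"wy": 0,"wz": -7.5,"claw": 0.074},
    {"dx": 0,"dy": 0,"dz": 0,"wx": 0,"wy": 0,"wz": 0,"claw": 0.074},
    {"dx": 0,"dy": 0,"dz": 0,"wx": 0,"wy": 0,"wz": 0,"claw": 0.074},
  ],
)

```text
t: 12.18
eef_pos: [0.3681, 0.3306, 0.1671]
tool_rot: [0.0, 0.661, 0.75, 0.0]
contact_force: [0.4, 0.6, 0.2]
gripper_width: 0.867
grasp_force: 0.0
```

```bash
python3 fold.py w4.png;python3 -c "
from h import *
go(.365,.331,.0245)"
```

```text
6077 c 365 331 size 64 74 ang 8.2 z 0.0138
876 c 545 269 size 89 16 ang 80.3 z 0.0173
t 12.2 d [0. 0. 0.] heading 7.2 zax [ 0.001  0.    -1.   ] q [-1.21  0.31  0.42  2.09 -0.18  0.77 -0.55]
t 12.2 d [  0.8  -3.3 142.6] heading 7.2 zax [ 0.001  0.    -1.   ] q [-1.21  0.31  0.42  2.09 -0.18  0.77 -0.55]
```

Emit:
drive_tool(
  increments=[
    {"dx": 0.0008,"dy": -0.0033,"dz": 0.05,"wx": 0,"wy": 0,"wz": -1,"claw": 0.074},
    {"dx": 0,"dy": 0,"dz": 0.045,"wx": 0,"wy": 0,"wz": 0,"claw": 0.074},
    {"dx": 0,"dy": 0,"dz": 0.03,"wx": 0,"wy": 0,"wz": 0,"claw": 0.074},
    {"dx": 0,"dy": 0,"dz": 0.0173,"wx": 0,"wy": 0,"wz": 0,"claw": 0.074},
    {"dx": 0,"dy": 0,"dz": 0,"wx": 0,"wy": 0,"wz": 0,"claw": 0.074},
    {"dx": 0,"dy": 0,"dz": 0,"wx": 0,"wy": 0,"wz": 0,"claw": 0.074},
    {"dx": 0,"dy": 0,"dz": 0,"wx": 0,"wy": 0,"wz": 0,"claw": 0.05},
    {"dx": 0,"dy": 0,"dz": 0,"wx": 0,"wy": 0,"wz": 0,"claw": 0.05},
    {"dx": 0,"dy": 0,"dz": 0,"wx": 0,"wy": 0,"wz": 0,"claw": 0.05},
    {"dx": 0,"dy": 0,"dz": 0,"wx": 0,"wy": 0,"wz": 0,"claw": 0.05},
  ],
)

```text
t: 13.48
eef_pos: [0.3645, 0.3322, 0.0258]
tool_rot: [-0.0, 0.653, 0.757, 0.001]
contact_force: [-1.0, -0.3, 6.7]
gripper_width: 0.739
grasp_force: 43.2
```

Emit:
drive_tool(
  increments=[
    {"dx": 0,"dy": 0,"dz": -0.035,"wx": 0,"wy": 0,"wz": 0,"claw": 0.05},
    {"dx": 0,"dy": 0,"dz": -0.06,"wx": 0,"wy": 0,"wz": 8.2,"claw": 0.05},
    {"dx": 0,"dy": 0,"dz": -0.01,"wx": 0,"wy": 0,"wz": 0,"claw": 0.05},
    {"dx": -0.0144,"dy": 0.0507,"dz": 0,"wx": 0,"wy": 0,"wz": 0,"claw": 0.05},
    {"dx": -0.0144,"dy": 0.0507,"dz": 0,"wx": 0,"wy": 0,"wz": 0,"claw": 0.05},
    {"dx": -0.0144,"dy": 0.0507,"dz": 0,"wx": 0,"wy": 0,"wz": 0,"claw": 0.05},
    {"dx": -0.0144,"dy": 0.0507,"dz": 0,"wx": 0,"wy": 0,"wz": 0,"claw": 0.05},
    {"dx": -0.0144,"dy": 0.0507,"dz": 0,"wx": 0,"wy": 0,"wz": 0,"claw": 0.05},
    {"dx": 0,"dy": 0,"dz": 0,"wx": 0,"wy": 0,"wz": 0,"claw": 0.05},
    {"dx": 0,"dy": 0,"dz": 0,"wx": 0,"wy": 0,"wz": 0,"claw": 0.05},
  ],
)

```text
t: 14.72
eef_pos: [0.6166, 0.2609, 0.1287]
tool_rot: [-0.001, 0.705, 0.709, -0.001]
contact_force: [-0.4, 0.7, -0.9]
gripper_width: 0.737
grasp_force: 45.3
```

```bash
python3 fold.py w5.png;python3 -c "
from h import *
go(.6185,.259,.055)"
```

```text
1458 c 619 150 size 64 21 ang 0.2 z 0.0427
t 14.7 d [0. 0. 0.] heading 0.3 zax [-0.002 -0.    -1.   ] q [-0.8   0.64  0.44  1.69 -0.34  0.89 -0.21]
t 14.8 d [-2.6  2.5 73.8] heading 0.4 zax [-0.002  0.    -1.   ] q [-0.8   0.64  0.44  1.69 -0.34  0.89 -0.21]
```

View pics/w5.png

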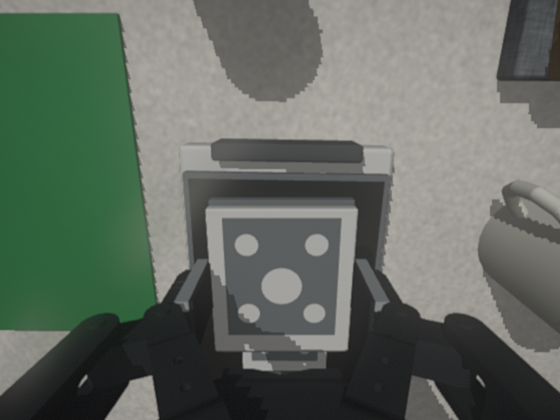

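Emit:
drive_tool(
  increments=[
    {"dx": -0.0015,"dy": 0.002,"dz": 0.04,"wx": 0,"wy": 0,"wz": 0,"claw": 0.05},
    {"dx": 0,"dy": 0,"dz": 0.022,"wx": 0,"wy": 0,"wz": 0,"claw": 0.05},
    {"dx": 0,"dy": 0,"dz": 0.0105,"wx": 0,"wy": 0,"wz": 0,"claw": 0.05},
    {"dx": 0,"dy": 0,"dz": 0,"wx": 0,"wy": 0,"wz": 0,"claw": 0.05},
    {"dx": 0,"dy": 0,"dz": 0,"wx": 0,"wy": 0,"wz": 0,"claw": 0.078},
    {"dx": 0,"dy": 0,"dz": 0,"wx": 0,"wy": 0,"wz": 0,"claw": 0.078},
    {"dx": 0,"dy": 0,"dz": 0,"wx": 0,"wy": 0,"wz": 0,"claw": 0.078},
    {"dx": 0,"dy": 0,"dz": -0.06,"wx": 0,"wy": 0,"wz": 0,"claw": 0.078},
    {"dx": 0,"dy": 0,"dz": -0.06,"wx": 0,"wy": 0,"wz": -10,"claw": 0.06},
    {"dx": 0,"dy": 0,"dz": -0.06,"wx": 0,"wy": 0,"wz": -10,"claw": 0.06},
    {"dx": 0,"dy": 0,"dz": -0.06,"wx": 0,"wy": 0,"wz": -10,"claw": 0.06},
    {"dx": 0,"dy": 0,"dz": 0,"wx": 0,"wy": 0,"wz": -10,"claw": 0.06},
    {"dx": 0,"dy": 0,"dz": 0,"wx": 0,"wy": 0,"wz": -10,"claw": 0.06},
    {"dx": 0,"dy": 0,"dz": 0,"wx": 0,"wy": 0,"wz": -10,"claw": 0.06},
    {"dx": 0,"dy": 0,"dz": 0,"wx": 0,"wy": 0,"wz": -10,"claw": 0.06},
    {"dx": 0,"dy": 0,"dz": 0,"wx": 0,"wy": 0,"wz": -10,"claw": 0.06},
    {"dx": 0,"dy": 0,"dz": 0,"wx": 0,"wy": 0,"wz": -10,"claw": 0.06},
  ],
)

```text
t: 16.9
eef_pos: [0.6196, 0.2591, 0.2971]
tool_rot: [0.0, -0.005, 1.0, -0.0]
contact_force: [0.2, -0.5, -0.1]
gripper_width: 0.705
grasp_force: 0.0
```

```bash
python3 -c "
from h import *
go(.615,-.02,.28)"
```

```text
t 16.9 d [   7.5 -279.    17.1] heading 90.6 zax [ 0. -0. -1.] q [-0.6   0.44  0.15  1.53 -0.07  1.18  1.15]
```

Emit:
drive_tool(
  increments=[
    {"dx": 0.0015,"dy": -0.0558,"dz": 0,"wx": 0,"wy": 0,"wz": 0,"claw": 0.06},
    {"dx": 0.0015,"dy": -0.0558,"dz": 0,"wx": 0,"wy": 0,"wz": 0,"claw": 0.06},
    {"dx": 0.0015,"dy": -0.0558,"dz": 0,"wx": 0,"wy": 0,"wz": 0,"claw": 0.06},
    {"dx": 0.0015,"dy": -0.0558,"dz": 0,"wx": 0,"wy": 0,"wz": 0,"claw": 0.06},
    {"dx": 0.0015,"dy": -0.0558,"dz": 0,"wx": 0,"wy": 0,"wz": 0,"claw": 0.06},
    {"dx": 0,"dy": 0,"dz": 0,"wx": 0,"wy": 0,"wz": 0,"claw": 0.06},
    {"dx": 0,"dy": 0,"dz": 0,"wx": 0,"wy": 0,"wz": 0,"claw": 0.06},
  ],
)

```text
t: 17.77
eef_pos: [0.6135, -0.0194, 0.297]
tool_rot: [0.0, -0.002, 1.0, 0.0]
contact_force: [0.4, 0.7, 0.5]
gripper_width: 0.704
grasp_force: 0.0
```

```bash
python3 - <<'E'
from seg import *
o,p,d=shot('wrist','w6.png');c=cloud('wrist',o,d)
rects(c,.188,.201,(.5,.75,-.15,.1),d>.1,30)
rects(c,.143,.156,(.45,.75,-.15,.1),d>.1,300)
go(.617,-.02,.192)
o,p,d=shot('scene','s6.png');c=cloud('scene',o,d)
rects(c,.04,.05,(.5,.75,.03,.35),d>.1,50)
rects(c,.0105,.0215,(.2,.53,.1,.5),d>.1,50)
cv2.imwrite('pics/s6c.png',cv2.resize(p[180:330,170:370,::-1],None,fx=3,fy=3))
E
```

```text
1460 c 615 -22 size 15 53 ang 89.4 z 0.1943
24156 c 615 -22 size 100 214 ang 89.4 z 0.1484
t 17.8 d [ -3.4  -1.8 104.9] heading 90.4 zax [ 0.     0.001 -1.   ] q [-0.25  0.34  0.24  1.68 -0.09  1.13  1.59]
1064 c 620 177 size 240 65 ang 89.7 z 0.0454
```

View pics/w6.png

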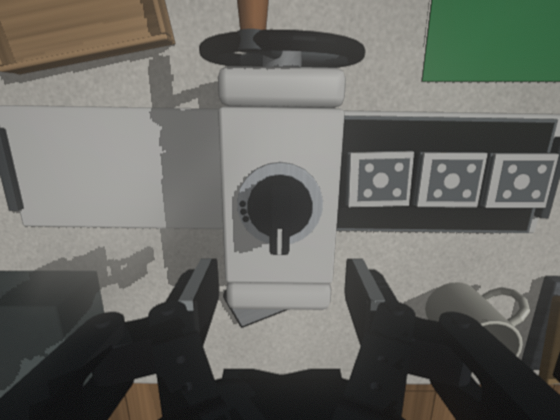

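View pics/s6c.png

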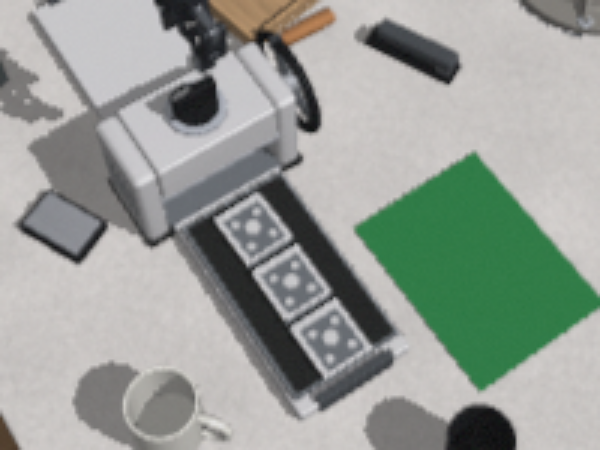

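Emit:
drive_tool(
  increments=[
    {"dx": -0.002,"dy": -0.002,"dz": 0.04,"wx": 0,"wy": 0,"wz": 1,"claw": 0.045},
    {"dx": 0,"dy": 0,"dz": 0.035,"wx": 0,"wy": 0,"wz": 0,"claw": 0.045},
    {"dx": 0,"dy": 0,"dz": 0.02,"wx": 0,"wy": 0,"wz": 0,"claw": 0.045},
    {"dx": 0,"dy": 0,"dz": 0.01,"wx": 0,"wy": 0,"wz": 0,"claw": 0.045},
    {"dx": 0,"dy": 0,"dz": 0,"wx": 0,"wy": 0,"wz": 0,"claw": 0.045},
    {"dx": 0,"dy": 0,"dz": 0,"wx": 0,"wy": 0,"wz": 0,"claw": 0.005},
    {"dx": 0,"dy": 0,"dz": 0,"wx": 0,"wy": 0,"wz": 0,"claw": 0.005},
    {"dx": 0,"dy": 0,"dz": 0,"wx": 0,"wy": 0,"wz": 0,"claw": 0.005},
    {"dx": 0,"dy": 0,"dz": 0,"wx": 0,"wy": 0,"wz": 0,"claw": 0.005},
    {"dx": 0,"dy": 0,"dz": 0,"wx": 0,"wy": 0,"wz": 0,"claw": 0.005},
  ],
  newtons=60,
)

```text
t: 19.12
eef_pos: [0.6162, -0.021, 0.1932]
tool_rot: [0.001, 0.006, 1.0, 0.0]
contact_force: [-1.6, 2.7, 6.3]
gripper_width: 0.167
grasp_force: 59.9
```

Emit:
drive_tool(
  increments=[
    {"dx": 0,"dy": 0,"dz": 0,"wx": 0,"wy": 0,"wz": 8,"claw": 0.005},
    {"dx": 0,"dy": 0,"dz": 0,"wx": 0,"wy": 0,"wz": 8,"claw": 0.005},
    {"dx": 0,"dy": 0,"dz": 0,"wx": 0,"wy": 0,"wz": 8,"claw": 0.005},
    {"dx": 0,"dy": 0,"dz": 0,"wx": 0,"wy": 0,"wz": 8,"claw": 0.005},
    {"dx": 0,"dy": 0,"dz": 0,"wx": 0,"wy": 0,"wz": 8,"claw": 0.005},
    {"dx": 0,"dy": 0,"dz": 0,"wx": 0,"wy": 0,"wz": 8,"claw": 0.005},
    {"dx": 0,"dy": 0,"dz": 0,"wx": 0,"wy": 0,"wz": 8,"claw": 0.005},
    {"dx": 0,"dy": 0,"dz": 0,"wx": 0,"wy": 0,"wz": 8,"claw": 0.005},
    {"dx": 0,"dy": 0,"dz": 0,"wx": 0,"wy": 0,"wz": 8,"claw": 0.005},
    {"dx": 0,"dy": 0,"dz": 0,"wx": 0,"wy": 0,"wz": 7,"claw": 0.005},
    {"dx": 0,"dy": 0,"dz": 0,"wx": 0,"wy": 0,"wz": 0,"claw": 0.005},
  ],
)

```text
t: 20.5
eef_pos: [0.6161, -0.021, 0.1932]
tool_rot: [0.0, 0.641, 0.767, 0.001]
contact_force: [-1.7, 2.6, 8.0]
gripper_width: 0.162
grasp_force: 60.4
```

```bash
python3 -c "
from h import *
print(get_obs()['torque'])
go(.6155,-.0215,.192)"
```

```text
[ 0.3393326   0.6266323  -0.15210463]
t 20.5 d [-0.3 -0.7  1.2] heading 10.2 zax [ 0.001  0.001 -1.   ] q [-0.47  0.49  0.55  1.79 -0.31  0.94  0.39]
```

Emit:
drive_tool(
  increments=[
    {"dx": 0,"dy": 0,"dz": 0,"wx": 0,"wy": 0,"wz": 0,"claw": 0.05},
    {"dx": 0,"dy": 0,"dz": 0,"wx": 0,"wy": 0,"wz": 0,"claw": 0.05},
    {"dx": 0,"dy": 0,"dz": 0,"wx": 0,"wy": 0,"wz": 0,"claw": 0.05},
    {"dx": 0,"dy": 0,"dz": -0.05,"wx": 0,"wy": 0,"wz": 0,"claw": 0.05},
    {"dx": 0,"dy": 0,"dz": -0.05,"wx": 0,"wy": 0,"wz": -9.9,"claw": 0.05},
    {"dx": 0,"dy": 0,"dz": 0,"wx": 0,"wy": 0,"wz": -9.9,"claw": 0.05},
    {"dx": 0,"dy": 0,"dz": 0,"wx": 0,"wy": 0,"wz": -9.9,"claw": 0.05},
    {"dx": 0,"dy": 0,"dz": 0,"wx": 0,"wy": 0,"wz": -9.9,"claw": 0.05},
    {"dx": 0,"dy": 0,"dz": 0,"wx": 0,"wy": 0,"wz": -9.9,"claw": 0.05},
    {"dx": 0,"dy": 0,"dz": 0,"wx": 0,"wy": 0,"wz": -9.9,"claw": 0.05},
    {"dx": 0,"dy": 0,"dz": 0,"wx": 0,"wy": 0,"wz": -9.9,"claw": 0.05},
    {"dx": 0,"dy": 0,"dz": 0,"wx": 0,"wy": 0,"wz": -9.9,"claw": 0.05},
    {"dx": 0,"dy": 0,"dz": 0,"wx": 0,"wy": 0,"wz": 0,"claw": 0.05},
  ],
)

```text
t: 22.12
eef_pos: [0.6154, -0.022, 0.2918]
tool_rot: [-0.0, 0.005, 1.0, 0.0]
contact_force: [0.2, 0.1, -0.5]
gripper_width: 0.589
grasp_force: 0.0
```

```bash
python3 - <<'E'
from seg import *
o,p,d=shot('wrist','w7.png');c=cloud('wrist',o,d)
rects(c,.185,.201,(.5,.75,-.15,.1),d>.1,30)
go(.4405,-.0215,.3)
for n in ('side','scene'):
    if n=='side': o,p,d=shot(n,'d7.png')
    else:
        D=np.load('/tmp/scene0.npz');p,d,c=D['p'],D['d'],D['c'];o=None
    c=cloud(n,o,d);P=p.astype(int)
    m=(d>0)&(abs(c[...,1]+.02)<.1)&(c[...,0]>.38)&(c[...,0]<.49)&(c[...,2]>.025)
    q=c[m];print(n,len(q),q.min(0).round(3),q.max(0).round(3))
    for x in (.42,.44,.46,.475):
        s=c[m&(abs(c[...,0]-x)<.006)];
        if len(s):print(x,len(s),np.median(s,0).round(4),s.min(0).round(3),s.max(0).round(3))
    m=(d>0)&(abs(c[...,0]-.487)<.009)&(abs(c[...,1]+.02)<.1)&(c[...,2]>.025); q=c[m]; print('wheel',q.min(0).round(3),q.max(0).round(3))
E
```

```text
1705 c 615 -22 size 16 54 ang 9.5 z 0.1942
t 22.2 d [174.9  -1.8  -8.2] heading 89.3 zax [-0.  0. -1.] q [-0.3   0.36  0.31  1.68 -0.12  1.12  1.6 ]
side 2943 [ 0.38  -0.092  0.04 ] [0.49  0.042 0.755]
0.42 323 [ 0.42   -0.0503  0.6959] [ 0.414 -0.06   0.155] [ 0.426 -0.007  0.739]
0.44 307 [ 0.4397 -0.0518  0.6859] [ 0.434 -0.062  0.155] [ 0.446 -0.01   0.729]
0.46 294 [ 0.4602 -0.0517  0.6765] [ 0.454 -0.062  0.154] [ 0.466 -0.014  0.72 ]
0.475 304 [ 0.4754 -0.0517  0.6668] [ 0.469 -0.063  0.094] [ 0.481 -0.012  0.712]
wheel [ 0.478 -0.094  0.04 ] [0.496 0.044 0.708]
scene 128 [ 0.417 -0.076  0.088] [0.49  0.031 0.178]
0.42 13 [ 0.4208 -0.0347  0.1698] [ 0.417 -0.045  0.158] [ 0.426 -0.027  0.175]
0.44 21 [ 0.4396 -0.0348  0.1708] [ 0.434 -0.05   0.159] [ 0.446 -0.029  0.175]
0.46 20 [ 0.4602 -0.0335  0.1718] [ 0.455 -0.048  0.159] [ 0.465 -0.027  0.178]
0.475 18 [ 0.4749 -0.0342  0.1698] [ 0.469 -0.046  0.162] [ 0.481 -0.03   0.177]
wheel [ 0.479 -0.08   0.049] [0.496 0.05  0.177]
```

View pics/d7.png

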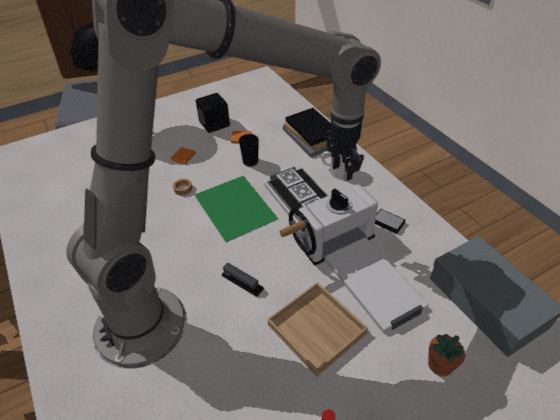

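Emit:
drive_tool(
  increments=[
    {"dx": 0.058,"dy": -0.003,"dz": 0,"wx": 0,"wy": 0,"wz": 0,"claw": 0.05},
    {"dx": 0.058,"dy": -0.006,"dz": 0,"wx": 0,"wy": 0,"wz": 0,"claw": 0.05},
    {"dx": 0.059,"dy": -0.006,"dz": 0,"wx": 0,"wy": 0,"wz": 0,"claw": 0.05},
    {"dx": 0,"dy": 0,"dz": 0,"wx": 0,"wy": 0,"wz": 0,"claw": 0.05},
    {"dx": 0,"dy": 0,"dz": 0,"wx": 0,"wy": 0,"wz": 0,"claw": 0.05},
  ],
)

```text
t: 22.85
eef_pos: [0.4411, -0.0349, 0.2925]
tool_rot: [0.001, 0.005, 1.0, 0.0]
contact_force: [1.1, -0.2, 0.7]
gripper_width: 0.583
grasp_force: 0.0
```

```bash
python3 - <<'E'
from seg import *
o,p,d=shot('wrist','w8.png');c=cloud('wrist',o,d)
m=(d>0.13)&(abs(c[...,1]+.03)<.09)&(c[...,0]>.38)&(c[...,2]>.12)&(c[...,2]<.2)
for x in (.415,.42,.44,.46,.47,.493):
    s=c[m&(abs(c[...,0]-x)<.003)]
    if len(s): print(x,len(s),s.min(0).round(4),s.max(0).round(4),s[s[:,2]>s[:,2].max()-.002].mean(0).round(4))
go(.4405,-.037,.171)
E
```

```text
0.415 220 [ 0.412  -0.0496  0.1569] [ 0.418  -0.0302  0.1707] [ 0.4164 -0.04    0.1696]
0.42 205 [ 0.417  -0.0498  0.1602] [ 0.423  -0.0303  0.1711] [ 0.4201 -0.0399  0.1699]
0.44 205 [ 0.437  -0.0511  0.1617] [ 0.443  -0.0296  0.172 ] [ 0.4401 -0.0403  0.1707]
0.46 186 [ 0.457  -0.0508  0.1592] [ 0.463  -0.0296  0.1726] [ 0.4601 -0.0403  0.1711]
0.47 161 [ 0.467  -0.051   0.1625] [ 0.473  -0.0305  0.1713] [ 0.47   -0.0405  0.17  ]
0.493 826 [ 0.49   -0.0868  0.1201] [0.496  0.0469 0.1747] [ 0.4927 -0.0207  0.1734]
t 22.9 d [  1.3  -2.2 121.4] heading 89.4 zax [ 0.002  0.    -1.   ] q [-0.36  0.04  0.31  2.05 -0.01  1.05  1.52]
```

View pics/w8.png

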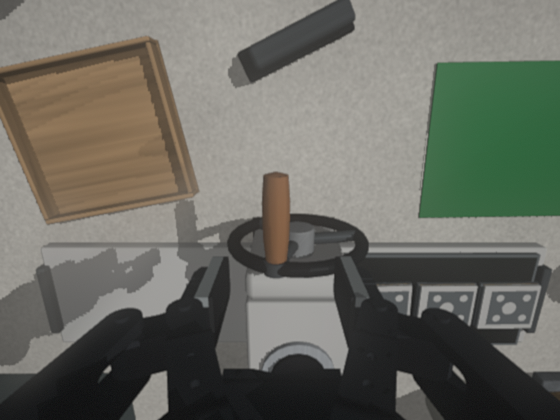

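Emit:
drive_tool(
  increments=[
    {"dx": 0.0005,"dy": -0.0054,"dz": 0.05,"wx": 0,"wy": 0,"wz": 0,"claw": 0.05},
    {"dx": 0,"dy": 0,"dz": 0.045,"wx": 0,"wy": 0,"wz": 0,"claw": 0.05},
    {"dx": 0,"dy": 0,"dz": 0.02,"wx": 0,"wy": 0,"wz": 0,"claw": 0.05},
    {"dx": 0,"dy": 0,"dz": 0.01,"wx": 0,"wy": 0,"wz": 0,"claw": 0.05},
    {"dx": 0,"dy": 0,"dz": 0,"wx": 0,"wy": 0,"wz": 0,"claw": 0.05},
    {"dx": 0,"dy": 0,"dz": 0,"wx": 0,"wy": 0,"wz": 0,"claw": 0.012},
    {"dx": 0,"dy": 0,"dz": 0,"wx": 0,"wy": 0,"wz": 0,"claw": 0.012},
    {"dx": 0,"dy": 0,"dz": 0,"wx": 0,"wy": 0,"wz": 0,"claw": 0.012},
    {"dx": 0,"dy": 0,"dz": 0,"wx": 0,"wy": 0,"wz": 0,"claw": 0.012},
  ],
  newtons=50,
)

```text
t: 24.02
eef_pos: [0.4406, -0.0402, 0.1674]
tool_rot: [0.001, 0.004, 1.0, 0.0]
contact_force: [1.2, 1.3, -0.1]
gripper_width: 0.237
grasp_force: 48.8
```

```bash
python3 - <<'E'
from h import *
o=get_obs();go(.4405,-.0403,.1675,o)
p=o['eef_pos'];a0=np.degrees(np.arctan2(-(p[1]+.020),p[2]-.111));print('angle',a0,np.hypot(p[1]+.02,p[2]-.111))
a0=19.8
A=a0+np.arange(0,61)*20
dy=np.diff(-60*np.sin(np.radians(A)));dz=-np.diff(60*np.cos(np.radians(A)))
for k in range(18): print('{"dx": 0, "dy": %.4f, "dz": %.4f, "wx": 0, "wy": 0, "wz": 0, "claw": 0.012},'%(dy[k]/1000,dz[k]/1000))
E
```

```text
t 24.0 d [ 0.1 -0.1 -0.1] heading 89.5 zax [ 0.002  0.    -1.   ] q [-0.32  0.22  0.31  2.19 -0.1   0.74  1.62]
angle 19.726060012722662 0.05995865275770438
{"dx": 0, "dy": -0.0181, "dz": 0.0104, "wx": 0, "wy": 0, "wz": 0, "claw": 0.012},
{"dx": 0, "dy": -0.0134, "dz": 0.0159, "wx": 0, "wy": 0, "wz": 0, "claw": 0.012},
{"dx": 0, "dy": -0.0072, "dz": 0.0196, "wx": 0, "wy": 0, "wz": 0, "claw": 0.012},
{"dx": 0, "dy": -0.0001, "dz": 0.0208, "wx": 0, "wy": 0, "wz": 0, "claw": 0.012},
{"dx": 0, "dy": 0.0071, "dz": 0.0196, "wx": 0, "wy": 0, "wz": 0, "claw": 0.012},
{"dx": 0, "dy": 0.0133, "dz": 0.0160, "wx": 0, "wy": 0, "wz": 0, "claw": 0.012},
{"dx": 0, "dy": 0.0180, "dz": 0.0105, "wx": 0, "wy": 0, "wz": 0, "claw": 0.012},
{"dx": 0, "dy": 0.0205, "dz": 0.0037, "wx": 0, "wy": 0, "wz": 0, "claw": 0.012},
{"dx": 0, "dy": 0.0205, "dz": -0.0035, "wx": 0, "wy": 0, "wz": 0, "claw": 0.012},
{"dx": 0, "dy": 0.0181, "dz": -0.0104, "wx": 0, "wy": 0, "wz": 0, "claw": 0.012},
{"dx": 0, "dy": 0.0134, "dz": -0.0159, "wx": 0, "wy": 0, "wz": 0, "claw": 0.012},
{"dx": 0, "dy": 0.0072, "dz": -0.0196, "wx": 0, "wy": 0, "wz": 0, "claw": 0.012},
{"dx": 0, "dy": 0.0001, "dz": -0.0208, "wx": 0, "wy": 0, "wz": 0, "claw": 0.012},
{"dx": 0, "dy": -0.0071, "dz": -0.0196, "wx": 0, "wy": 0, "wz": 0, "claw": 0.012},
{"dx": 0, "dy": -0.0133, "dz": -0.0160, "wx": 0, "wy": 0, "wz": 0, "claw": 0.012},
{"dx": 0, "dy": -0.0180, "dz": -0.0105, "wx": 0, "wy": 0, "wz": 0, "claw": 0.012},
{"dx": 0, "dy": -0.0205, "dz": -0.0037, "wx": 0, "wy": 0, "wz": 0, "claw": 0.012},
{"dx": 0, "dy": -0.0205, "dz": 0.0035, "wx": 0, "wy": 0, "wz": 0, "claw": 0.012},
```

Emit:
drive_tool(
  increments=[
    {"dx": 0,"dy": -0.0181,"dz": 0.0104,"wx": 0,"wy": 0,"wz": 0,"claw": 0.012},
    {"dx": 0,"dy": -0.0134,"dz": 0.0159,"wx": 0,"wy": 0,"wz": 0,"claw": 0.012},
    {"dx": 0,"dy": -0.0072,"dz": 0.0196,"wx": 0,"wy": 0,"wz": 0,"claw": 0.012},
    {"dx": 0,"dy": -0.0001,"dz": 0.0208,"wx": 0,"wy": 0,"wz": 0,"claw": 0.012},
    {"dx": 0,"dy": 0.0071,"dz": 0.0196,"wx": 0,"wy": 0,"wz": 0,"claw": 0.012},
    {"dx": 0,"dy": 0.0133,"dz": 0.016,"wx": 0,"wy": 0,"wz": 0,"claw": 0.012},
  ],
)

```text
t: 24.78
eef_pos: [0.4405, -0.0593, 0.0645]
tool_rot: [0.001, 0.005, 1.0, -0.0]
contact_force: [1.4, -0.3, 5.7]
gripper_width: 0.241
grasp_force: 49.4
```

Emit:
drive_tool(
  increments=[
    {"dx": 0,"dy": 0.018,"dz": 0.0105,"wx": 0,"wy": 0,"wz": 0,"claw": 0.012},
    {"dx": 0,"dy": 0.0205,"dz": 0.0037,"wx": 0,"wy": 0,"wz": 0,"claw": 0.012},
    {"dx": 0,"dy": 0.0205,"dz": -0.0035,"wx": 0,"wy": 0,"wz": 0,"claw": 0.012},
    {"dx": 0,"dy": 0.0181,"dz": -0.0104,"wx": 0,"wy": 0,"wz": 0,"claw": 0.012},
    {"dx": 0,"dy": 0.0134,"dz": -0.0159,"wx": 0,"wy": 0,"wz": 0,"claw": 0.012},
    {"dx": 0,"dy": 0.0072,"dz": -0.0196,"wx": 0,"wy": 0,"wz": 0,"claw": 0.012},
    {"dx": 0,"dy": 0.0001,"dz": -0.0208,"wx": 0,"wy": 0,"wz": 0,"claw": 0.012},
    {"dx": 0,"dy": -0.0071,"dz": -0.0196,"wx": 0,"wy": 0,"wz": 0,"claw": 0.012},
    {"dx": 0,"dy": -0.0133,"dz": -0.016,"wx": 0,"wy": 0,"wz": 0,"claw": 0.012},
    {"dx": 0,"dy": -0.018,"dz": -0.0105,"wx": 0,"wy": 0,"wz": 0,"claw": 0.012},
    {"dx": 0,"dy": -0.0205,"dz": -0.0037,"wx": 0,"wy": 0,"wz": 0,"claw": 0.012},
    {"dx": 0,"dy": -0.0205,"dz": 0.0035,"wx": 0,"wy": 0,"wz": 0,"claw": 0.012},
    {"dx": 0,"dy": 0,"dz": 0,"wx": 0,"wy": 0,"wz": 0,"claw": 0.012},
  ],
)

```text
t: 26.4
eef_pos: [0.4406, -0.0415, 0.1671]
tool_rot: [0.001, 0.005, 1.0, -0.0]
contact_force: [4.9, -3.4, -1.5]
gripper_width: 0.24
grasp_force: 49.4
```

```bash
cat > plat.py <<'E'
from seg import *
go(.4405,-.0403,.1675)
for n in ('scene','side'):
    o,p,d=shot(n,__import__('sys').argv[1]+n+'.png');c=cloud(n,o,d)
    print(n);rects(c,.0395,.05,(.56,.68,-.37,.37),d>.1,40)
E
python3 plat.py t1
```

```text
t 26.4 d [ 0.1  1.2 -0.4] heading 89.4 zax [ 0.002 -0.001 -1.   ] q [-0.39  0.22  0.39  2.2  -0.12  0.74  1.64]
scene
663 c 622 89 size 164 71 ang 89.7 z 0.0453
side
166 c 619 140 size 64 54 ang 1.3 z 0.0445
161 c 617 -58 size 68 28 ang 0.5 z 0.0437
```

Emit:
drive_tool(
  increments=[
    {"dx": 0,"dy": -0.0169,"dz": 0.0104,"wx": 0,"wy": 0,"wz": 0,"claw": 0.012},
    {"dx": 0,"dy": -0.0134,"dz": 0.0159,"wx": 0,"wy": 0,"wz": 0,"claw": 0.012},
    {"dx": 0,"dy": -0.0072,"dz": 0.0196,"wx": 0,"wy": 0,"wz": 0,"claw": 0.012},
    {"dx": 0,"dy": -0.0001,"dz": 0.0208,"wx": 0,"wy": 0,"wz": 0,"claw": 0.012},
    {"dx": 0,"dy": 0.0071,"dz": 0.0196,"wx": 0,"wy": 0,"wz": 0,"claw": 0.012},
    {"dx": 0,"dy": 0.0133,"dz": 0.016,"wx": 0,"wy": 0,"wz": 0,"claw": 0.012},
    {"dx": 0,"dy": 0.018,"dz": 0.0105,"wx": 0,"wy": 0,"wz": 0,"claw": 0.012},
    {"dx": 0,"dy": 0.0205,"dz": 0.0037,"wx": 0,"wy": 0,"wz": 0,"claw": 0.012},
    {"dx": 0,"dy": 0.0205,"dz": -0.0035,"wx": 0,"wy": 0,"wz": 0,"claw": 0.012},
    {"dx": 0,"dy": 0.0181,"dz": -0.0104,"wx": 0,"wy": 0,"wz": 0,"claw": 0.012},
    {"dx": 0,"dy": 0.0134,"dz": -0.0159,"wx": 0,"wy": 0,"wz": 0,"claw": 0.012},
    {"dx": 0,"dy": 0.0072,"dz": -0.0196,"wx": 0,"wy": 0,"wz": 0,"claw": 0.012},
    {"dx": 0,"dy": 0.0001,"dz": -0.0208,"wx": 0,"wy": 0,"wz": 0,"claw": 0.012},
    {"dx": 0,"dy": -0.0071,"dz": -0.0196,"wx": 0,"wy": 0,"wz": 0,"claw": 0.012},
    {"dx": 0,"dy": -0.0133,"dz": -0.016,"wx": 0,"wy": 0,"wz": 0,"claw": 0.012},
    {"dx": 0,"dy": -0.018,"dz": -0.0105,"wx": 0,"wy": 0,"wz": 0,"claw": 0.012},
    {"dx": 0,"dy": -0.0205,"dz": -0.0037,"wx": 0,"wy": 0,"wz": 0,"claw": 0.012},
    {"dx": 0,"dy": -0.0205,"dz": 0.0035,"wx": 0,"wy": 0,"wz": 0,"claw": 0.012},
    {"dx": 0,"dy": 0,"dz": 0,"wx": 0,"wy": 0,"wz": 0,"claw": 0.012},
  ],
)

```text
t: 28.88
eef_pos: [0.4406, -0.0395, 0.1672]
tool_rot: [0.001, 0.005, 1.0, -0.0]
contact_force: [4.8, -4.2, 0.4]
gripper_width: 0.237
grasp_force: 49.7
```

```bash
python3 plat.py t2
```

```text
t 28.9 d [ 0.1 -0.8 -0.3] heading 89.4 zax [ 0.002 -0.001 -1.   ] q [-0.46  0.23  0.47  2.2  -0.15  0.74  1.67]
scene
196 c 619 -168 size 68 66 ang 2.3 z 0.0449
160 c 618 29 size 39 63 ang 89.9 z 0.0451
side
404 c 617 -80 size 71 68 ang 90.0 z 0.0442
479 c 616 -160 size 67 76 ang 0.4 z 0.0441
```

Turn 3 plus most of the final part (49° more after it).

Emit:
drive_tool(
  increments=[
    {"dx": 0,"dy": -0.0189,"dz": 0.0104,"wx": 0,"wy": 0,"wz": 0,"claw": 0.012},
    {"dx": 0,"dy": -0.0134,"dz": 0.0159,"wx": 0,"wy": 0,"wz": 0,"claw": 0.012},
    {"dx": 0,"dy": -0.0072,"dz": 0.0196,"wx": 0,"wy": 0,"wz": 0,"claw": 0.012},
    {"dx": 0,"dy": -0.0001,"dz": 0.0208,"wx": 0,"wy": 0,"wz": 0,"claw": 0.012},
    {"dx": 0,"dy": 0.0071,"dz": 0.0196,"wx": 0,"wy": 0,"wz": 0,"claw": 0.012},
    {"dx": 0,"dy": 0.0133,"dz": 0.016,"wx": 0,"wy": 0,"wz": 0,"claw": 0.012},
    {"dx": 0,"dy": 0.018,"dz": 0.0105,"wx": 0,"wy": 0,"wz": 0,"claw": 0.012},
    {"dx": 0,"dy": 0.0205,"dz": 0.0037,"wx": 0,"wy": 0,"wz": 0,"claw": 0.012},
    {"dx": 0,"dy": 0.0205,"dz": -0.0035,"wx": 0,"wy": 0,"wz": 0,"claw": 0.012},
    {"dx": 0,"dy": 0.0181,"dz": -0.0104,"wx": 0,"wy": 0,"wz": 0,"claw": 0.012},
    {"dx": 0,"dy": 0.0134,"dz": -0.0159,"wx": 0,"wy": 0,"wz": 0,"claw": 0.012},
    {"dx": 0,"dy": 0.0072,"dz": -0.0196,"wx": 0,"wy": 0,"wz": 0,"claw": 0.012},
    {"dx": 0,"dy": 0.0001,"dz": -0.0208,"wx": 0,"wy": 0,"wz": 0,"claw": 0.012},
    {"dx": 0,"dy": -0.0071,"dz": -0.0196,"wx": 0,"wy": 0,"wz": 0,"claw": 0.012},
    {"dx": 0,"dy": -0.0133,"dz": -0.016,"wx": 0,"wy": 0,"wz": 0,"claw": 0.012},
    {"dx": 0,"dy": -0.018,"dz": -0.0105,"wx": 0,"wy": 0,"wz": 0,"claw": 0.012},
    {"dx": 0,"dy": -0.0205,"dz": -0.0037,"wx": 0,"wy": 0,"wz": 0,"claw": 0.012},
    {"dx": 0,"dy": -0.0205,"dz": 0.0035,"wx": 0,"wy": 0,"wz": 0,"claw": 0.012},
    {"dx": 0,"dy": -0.0181,"dz": 0.0104,"wx": 0,"wy": 0,"wz": 0,"claw": 0.012},
    {"dx": 0,"dy": 0,"dz": 0,"wx": 0,"wy": 0,"wz": 0,"claw": 0.012},
  ],
)

```text
t: 31.48
eef_pos: [0.4404, -0.0582, 0.1564]
tool_rot: [0.001, 0.005, 1.0, -0.0]
contact_force: [5.4, -3.1, -2.1]
gripper_width: 0.237
grasp_force: 49.6
```

Emit:
drive_tool(
  increments=[
    {"dx": 0,"dy": -0.0134,"dz": 0.0159,"wx": 0,"wy": 0,"wz": 0,"claw": 0.012},
    {"dx": 0,"dy": -0.0031,"dz": 0.0067,"wx": 0,"wy": 0,"wz": 0,"claw": 0.012},
    {"dx": 0,"dy": 0,"dz": 0,"wx": 0,"wy": 0,"wz": 0,"claw": 0.012},
    {"dx": 0,"dy": 0,"dz": 0,"wx": 0,"wy": 0,"wz": 0,"claw": 0.012},
  ],
)

```text
t: 31.98
eef_pos: [0.4412, -0.0645, 0.1366]
tool_rot: [-0.0, -0.0, 1.0, 0.006]
contact_force: [-9.5, 30.2, 48.2]
gripper_width: 0.241
grasp_force: 67.1
```

```bash
python3 plat.py t3; python3 -c "
from h import *
p=get_obs()['eef_pos'];print(np.degrees(np.arctan2(-(p[1]+.02),p[2]-.111)))"
```

```text
t 32.0 d [  0.7  24.6 -30.6] heading 90.0 zax [-0.001  0.012 -1.   ] q [-0.43  0.3   0.52  2.22 -0.26  0.67  1.85]
scene
594 c 618 -233 size 70 196 ang 0.7 z 0.0453
side
458 c 616 -131 size 68 76 ang 1.1 z 0.0443
514 c 614 -212 size 68 76 ang 1.8 z 0.0444
587 c 614 -296 size 66 76 ang 1.5 z 0.0444
60.10605562491505
```

```bash
python3 - <<'E'
import cv2
p=cv2.imread('pics/t3side.png');cv2.imwrite('pics/t3c.png',cv2.resize(p[180:350,280:460],None,fx=4,fy=3.5,interpolation=cv2.INTER_CUBIC))
E
```

```text
(no output)
```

View pics/t3c.png

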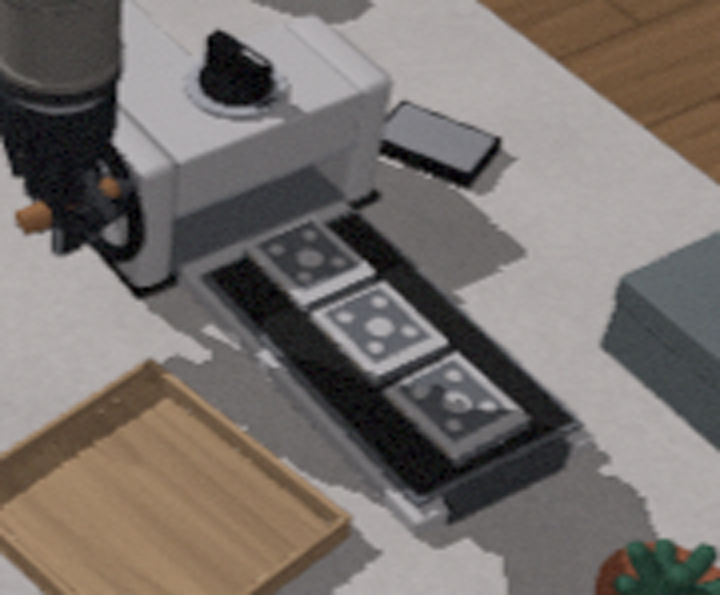

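Emit:
drive_tool(
  increments=[
    {"dx": 0,"dy": 0.004,"dz": -0.007,"wx": 0,"wy": 0,"wz": 0,"claw": 0.012},
    {"dx": 0,"dy": 0,"dz": 0,"wx": 0,"wy": 0,"wz": 0,"claw": 0.012},
    {"dx": 0,"dy": 0,"dz": 0,"wx": 0,"wy": 0,"wz": 0,"claw": 0.045},
    {"dx": 0,"dy": 0,"dz": 0,"wx": 0,"wy": 0,"wz": 0,"claw": 0.045},
    {"dx": 0,"dy": 0,"dz": 0,"wx": 0,"wy": 0,"wz": 0,"claw": 0.045},
    {"dx": 0,"dy": 0,"dz": -0.05,"wx": 0,"wy": 0,"wz": 0,"claw": 0.045},
    {"dx": 0,"dy": 0,"dz": -0.06,"wx": 0,"wy": 0,"wz": 0,"claw": 0.045},
    {"dx": 0,"dy": 0,"dz": -0.04,"wx": 0,"wy": 0,"wz": 10,"claw": 0.045},
    {"dx": 0,"dy": 0,"dz": 0,"wx": 0,"wy": 0,"wz": 10,"claw": 0.074},
    {"dx": 0,"dy": 0,"dz": 0,"wx": 0,"wy": 0,"wz": 10,"claw": 0.074},
    {"dx": 0,"dy": 0,"dz": 0,"wx": 0,"wy": 0,"wz": 10,"claw": 0.074},
    {"dx": 0,"dy": 0,"dz": 0,"wx": 0,"wy": 0,"wz": 10,"claw": 0.074},
    {"dx": 0,"dy": 0,"dz": 0,"wx": 0,"wy": 0,"wz": 10,"claw": 0.074},
    {"dx": 0,"dy": 0,"dz": 0,"wx": 0,"wy": 0,"wz": 10,"claw": 0.074},
    {"dx": 0,"dy": 0,"dz": 0,"wx": 0,"wy": 0,"wz": 10,"claw": 0.074},
    {"dx": 0,"dy": 0,"dz": 0,"wx": 0,"wy": 0,"wz": 10,"claw": 0.074},
    {"dx": 0,"dy": 0,"dz": 0,"wx": 0,"wy": 0,"wz": 0,"claw": 0.074},
  ],
)

```text
t: 34.2
eef_pos: [0.4391, -0.0709, 0.2905]
tool_rot: [-0.0, 0.71, 0.704, -0.0]
contact_force: [0.4, 0.2, 0.4]
gripper_width: 0.864
grasp_force: 0.0
```

```bash
python3 -c "
from h import *
go(.614,-.299,.22)"
```

```text
t 34.2 d [-226.7  176.8   70.4] heading -0.5 zax [-0.001 -0.    -1.   ] q [-0.63  0.03  0.68  2.07 -0.02  1.05  0.05]
```

Emit:
drive_tool(
  increments=[
    {"dx": -0.0453,"dy": 0.0353,"dz": 0,"wx": 0,"wy": 0,"wz": 0,"claw": 0.074},
    {"dx": -0.0453,"dy": 0.0353,"dz": 0,"wx": 0,"wy": 0,"wz": 0,"claw": 0.074},
    {"dx": -0.0453,"dy": 0.0353,"dz": 0,"wx": 0,"wy": 0,"wz": 0,"claw": 0.074},
    {"dx": -0.0453,"dy": 0.0353,"dz": 0,"wx": 0,"wy": 0,"wz": 0,"claw": 0.074},
    {"dx": -0.0453,"dy": 0.0353,"dz": 0.04,"wx": 0,"wy": 0,"wz": 0,"claw": 0.074},
    {"dx": 0,"dy": 0,"dz": 0.03,"wx": 0,"wy": 0,"wz": 0,"claw": 0.074},
    {"dx": 0,"dy": 0,"dz": 0,"wx": 0,"wy": 0,"wz": 0,"claw": 0.074},
    {"dx": 0,"dy": 0,"dz": 0,"wx": 0,"wy": 0,"wz": 0,"claw": 0.074},
  ],
)

```text
t: 35.2
eef_pos: [0.6106, -0.2937, 0.2263]
tool_rot: [0.0, 0.71, 0.705, 0.0]
contact_force: [-0.6, -0.1, 0.6]
gripper_width: 0.865
grasp_force: 0.0
```

```bash
python3 fold.py w9.png; python3 -c "
from h import *
go(.614,-.299,.054)"
```

```text
3223 c 615 -152 size 64 30 ang 0.0 z 0.0425
6480 c 614 -210 size 74 64 ang 89.9 z 0.0427
5076 c 614 -293 size 64 74 ang 1.6 z 0.0428
t 35.2 d [0. 0. 0.] heading -0.4 zax [ 0.001 -0.    -1.   ] q [-0.11  0.6   0.71  1.61 -0.42  1.09  0.7 ]
t 35.2 d [ -5.2   2.8 172.9] heading -0.4 zax [ 0.002 -0.    -1.   ] q [-0.11  0.6   0.71  1.61 -0.42  1.09  0.7 ]
```

```bash
python3 - <<'E'
from seg import *
o,p,d=shot('wrist','w10.png');c=cloud('wrist',o,d)
for x in (.56,.57,.66,.67):
  m=(d>.1)&(abs(c[...,0]-x)<.003)&(c[...,1]>-.36)&(c[...,1]<-.06)
  s=c[m];b=np.arange(-.16,-.06,.004)
  print(x,[(round(y,3),round(float(np.median(s[abs(s[:,1]-y)<.002,2])),4)) for y in b if (abs(s[:,1]-y)<.002).any()])
  q=s[abs(s[:,2]-.0305)<.003];print(q[:,1].min(),q[:,1].max())
p2=np.load('/tmp/scene0.npz');c2=p2['c'];
print('x-edges of table/housing')
E
```

```text
0.56 [(np.float64(-0.16), 0.0307), (np.float64(-0.156), 0.031), (np.float64(-0.152), 0.0308), (np.float64(-0.148), 0.0309), (np.float64(-0.144), 0.031), (np.float64(-0.14), 0.031), (np.float64(-0.136), 0.0312), (np.float64(-0.132), 0.0307)]
-0.3482871901864501 -0.13337777990115737
0.57 [(np.float64(-0.16), 0.0311), (np.float64(-0.156), 0.0308), (np.float64(-0.152), 0.0309), (np.float64(-0.148), 0.0308), (np.float64(-0.144), 0.0308), (np.float64(-0.14), 0.031), (np.float64(-0.136), 0.0307), (np.float64(-0.132), 0.0306)]
-0.35569825229111074 -0.1333463346606438
0.66 [(np.float64(-0.16), 0.0308), (np.float64(-0.156), 0.031), (np.float64(-0.152), 0.0308), (np.float64(-0.148), 0.031), (np.float64(-0.144), 0.0306), (np.float64(-0.14), 0.031), (np.float64(-0.136), 0.0309), (np.float64(-0.132), 0.0298)]
-0.3562481940429886 -0.13348712231838641
0.67 [(np.float64(-0.16), 0.031), (np.float64(-0.156), 0.0308), (np.float64(-0.152), 0.0307), (np.float64(-0.148), 0.0307), (np.float64(-0.144), 0.0307), (np.float64(-0.14), 0.0306), (np.float64(-0.136), 0.0307), (np.float64(-0.132), 0.0295)]
-0.34320423019446006 -0.13352210676257595
x-edges of table/housing
```

View pics/w10.png

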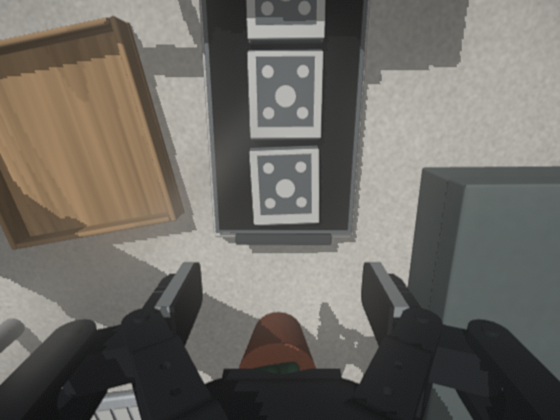

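Emit:
drive_tool(
  increments=[
    {"dx": 0.001,"dy": 0.0032,"dz": 0.055,"wx": 0,"wy": 0,"wz": -1.5,"claw": 0.074},
    {"dx": 0,"dy": 0,"dz": 0.055,"wx": 0,"wy": 0,"wz": 0,"claw": 0.074},
    {"dx": 0,"dy": 0,"dz": 0.035,"wx": 0,"wy": 0,"wz": 0,"claw": 0.074},
    {"dx": 0,"dy": 0,"dz": 0.027,"wx": 0,"wy": 0,"wz": 0,"claw": 0.074},
    {"dx": 0,"dy": 0,"dz": 0,"wx": 0,"wy": 0,"wz": 0,"claw": 0.074},
    {"dx": 0,"dy": 0,"dz": 0,"wx": 0,"wy": 0,"wz": 0,"claw": 0.074},
    {"dx": 0,"dy": 0,"dz": 0,"wx": 0,"wy": 0,"wz": 0,"claw": 0.05},
    {"dx": 0,"dy": 0,"dz": 0,"wx": 0,"wy": 0,"wz": 0,"claw": 0.05},
    {"dx": 0,"dy": 0,"dz": 0,"wx": 0,"wy": 0,"wz": 0,"claw": 0.05},
    {"dx": 0,"dy": 0,"dz": 0,"wx": 0,"wy": 0,"wz": 0,"claw": 0.05},
  ],
  newtons=40,
)

```text
t: 36.55
eef_pos: [0.6149, -0.2935, 0.0557]
tool_rot: [0.002, 0.701, 0.713, 0.001]
contact_force: [-0.7, 1.7, 6.5]
gripper_width: 0.738
grasp_force: 43.4
```

Emit:
drive_tool(
  increments=[
    {"dx": 0,"dy": 0,"dz": -0.035,"wx": 0,"wy": 0,"wz": 0,"claw": 0.05},
    {"dx": 0,"dy": 0,"dz": -0.045,"wx": 0,"wy": 0,"wz": -9,"claw": 0.05},
    {"dx": 0,"dy": 0,"dz": 0,"wx": 0,"wy": 0,"wz": 0,"claw": 0.05},
  ],
)

```text
t: 36.92
eef_pos: [0.6159, -0.2949, 0.1385]
tool_rot: [0.004, 0.643, 0.766, 0.001]
contact_force: [-0.4, -0.6, -1.4]
gripper_width: 0.736
grasp_force: 45.1
```

```bash
python3 -c "
from h import *
go(.409,-.291,.1)
go(.402,-.21,.1)"
```

```text
t 36.9 d [  40.  -203.4   36.8] heading 10.0 zax [ 0.008 -0.003 -1.   ] q [-0.05  0.68  0.6   1.67 -0.46  0.93  0.9 ]
t 36.9 d [ 121.  -196.2   36.5] heading 10.0 zax [ 0.008 -0.003 -1.   ] q [-0.05  0.68  0.6   1.67 -0.46  0.93  0.9 ]
```

Emit:
drive_tool(
  increments=[
    {"dx": 0.01,"dy": -0.0508,"dz": 0,"wx": 0,"wy": 0,"wz": 0,"claw": 0.05},
    {"dx": 0.01,"dy": -0.0508,"dz": 0,"wx": 0,"wy": 0,"wz": 0,"claw": 0.05},
    {"dx": 0.01,"dy": -0.0508,"dz": 0,"wx": 0,"wy": 0,"wz": 0,"claw": 0.05},
    {"dx": 0.01,"dy": -0.0508,"dz": 0.03,"wx": 0,"wy": 0,"wz": 0,"claw": 0.05},
    {"dx": 0,"dy": 0,"dz": 0,"wx": 0,"wy": 0,"wz": 0,"claw": 0.05},
    {"dx": 0,"dy": 0,"dz": 0,"wx": 0,"wy": 0,"wz": 0,"claw": 0.05},
  ],
)

```text
t: 37.67
eef_pos: [0.4069, -0.2889, 0.1034]
tool_rot: [0.0, 0.643, 0.766, 0.0]
contact_force: [0.2, 0.0, -1.3]
gripper_width: 0.735
grasp_force: 45.0
```

```bash
python3 - <<'E'
from seg import *
o,p,d=shot('wrist','w11.png');c=cloud('wrist',o,d)
go(.409,-.291,.031,o)
rects(c,.024,.034,(.25,.53,-.42,-.1),d>.1,200)
E
```

```text
t 37.7 d [-2.4  1.7 72.4] heading 9.9 zax [ 0.001 -0.    -1.   ] q [ 0.01  0.47  0.61  2.13 -0.44  0.66  1.09]
8698 c 397 -253 size 180 183 ang 10.1 z 0.0279
```

View pics/w11.png

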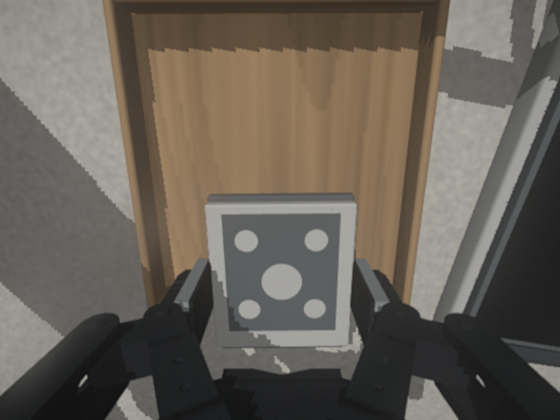

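Emit:
drive_tool(
  increments=[
    {"dx": -0.003,"dy": 0,"dz": 0.04,"wx": 0,"wy": 0,"wz": 0,"claw": 0.05},
    {"dx": 0,"dy": 0,"dz": 0.022,"wx": 0,"wy": 0,"wz": 0,"claw": 0.05},
    {"dx": 0,"dy": 0,"dz": 0.0104,"wx": 0,"wy": 0,"wz": 0,"claw": 0.05},
    {"dx": 0,"dy": 0,"dz": 0,"wx": 0,"wy": 0,"wz": 0,"claw": 0.05},
    {"dx": 0,"dy": 0,"dz": 0,"wx": 0,"wy": 0,"wz": 0,"claw": 0.078},
    {"dx": 0,"dy": 0,"dz": 0,"wx": 0,"wy": 0,"wz": 0,"claw": 0.078},
    {"dx": 0,"dy": 0,"dz": 0,"wx": 0,"wy": 0,"wz": 0,"claw": 0.078},
    {"dx": 0,"dy": 0,"dz": -0.06,"wx": 0,"wy": 0,"wz": 0,"claw": 0.078},
    {"dx": 0,"dy": 0,"dz": -0.06,"wx": 0,"wy": 0,"wz": 10,"claw": 0.074},
    {"dx": 0,"dy": 0,"dz": -0.02,"wx": 0,"wy": 0,"wz": 0,"claw": 0.074},
    {"dx": 0,"dy": 0,"dz": 0,"wx": 0,"wy": 0,"wz": 0,"claw": 0.074},
  ],
)

```text
t: 39.1
eef_pos: [0.408, -0.292, 0.1723]
tool_rot: [0.002, 0.707, 0.707, 0.001]
contact_force: [0.1, 0.2, -0.0]
gripper_width: 0.868
grasp_force: 0.0
```

```bash
python3 -c "
from h import *
go(.614,-.21,.15)"
```

```text
t 39.1 d [ 81.9 205.9  23. ] heading 0.0 zax [ 0.004 -0.001 -1.   ] q [-0.13  0.38  0.78  2.08 -0.37  0.81  0.87]
```

Emit:
drive_tool(
  increments=[
    {"dx": 0.0205,"dy": 0.0515,"dz": 0,"wx": 0,"wy": 0,"wz": 0,"claw": 0.074},
    {"dx": 0.0205,"dy": 0.0515,"dz": 0,"wx": 0,"wy": 0,"wz": 0,"claw": 0.074},
    {"dx": 0.0205,"dy": 0.0515,"dz": 0,"wx": 0,"wy": 0,"wz": 0,"claw": 0.074},
    {"dx": 0.0205,"dy": 0.0515,"dz": 0,"wx": 0,"wy": 0,"wz": 0,"claw": 0.074},
    {"dx": 0,"dy": 0,"dz": 0.02,"wx": 0,"wy": 0,"wz": 0,"claw": 0.074},
    {"dx": 0,"dy": 0,"dz": 0,"wx": 0,"wy": 0,"wz": 0,"claw": 0.074},
    {"dx": 0,"dy": 0,"dz": 0,"wx": 0,"wy": 0,"wz": 0,"claw": 0.074},
  ],
)

```text
t: 39.98
eef_pos: [0.6113, -0.2111, 0.1504]
tool_rot: [-0.001, 0.708, 0.706, -0.001]
contact_force: [-0.7, 0.2, 0.1]
gripper_width: 0.868
grasp_force: 0.0
```

```bash
python3 fold.py w12.png; python3 -c "
from h import *
go(.614,-.21,.0545)"
```

```text
11676 c 615 -129 size 64 74 ang 0.2 z 0.0427
8409 c 615 -210 size 73 64 ang 89.9 z 0.0428
t 40.0 d [0. 0. 0.] heading -0.2 zax [-0.002 -0.    -1.   ] q [-0.23  0.64  0.68  1.75 -0.48  0.93  0.64]
t 40.0 d [ 1.2  2.3 96.5] heading -0.2 zax [-0. -0. -1.] q [-0.24  0.63  0.68  1.75 -0.48  0.93  0.64]
```

Emit:
drive_tool(
  increments=[
    {"dx": 0.001,"dy": 0.003,"dz": 0.045,"wx": 0,"wy": 0,"wz": 0,"claw": 0.074},
    {"dx": 0,"dy": 0,"dz": 0.035,"wx": 0,"wy": 0,"wz": 0,"claw": 0.074},
    {"dx": 0,"dy": 0,"dz": 0.016,"wx": 0,"wy": 0,"wz": 0,"claw": 0.074},
    {"dx": 0,"dy": 0,"dz": 0,"wx": 0,"wy": 0,"wz": 0,"claw": 0.074},
    {"dx": 0,"dy": 0,"dz": 0,"wx": 0,"wy": 0,"wz": 0,"claw": 0.05},
    {"dx": 0,"dy": 0,"dz": 0,"wx": 0,"wy": 0,"wz": 0,"claw": 0.05},
    {"dx": 0,"dy": 0,"dz": 0,"wx": 0,"wy": 0,"wz": 0,"claw": 0.05},
    {"dx": 0,"dy": 0,"dz": 0,"wx": 0,"wy": 0,"wz": 0,"claw": 0.05},
    {"dx": 0,"dy": 0,"dz": -0.035,"wx": 0,"wy": 0,"wz": 0,"claw": 0.05},
    {"dx": 0,"dy": 0,"dz": -0.045,"wx": 0,"wy": 0,"wz": -10.2,"claw": 0.05},
    {"dx": 0,"dy": 0,"dz": 0,"wx": 0,"wy": 0,"wz": 0,"claw": 0.05},
  ],
)

```text
t: 41.4
eef_pos: [0.6183, -0.2101, 0.139]
tool_rot: [0.003, 0.641, 0.767, 0.002]
contact_force: [1.0, -0.1, -1.8]
gripper_width: 0.727
grasp_force: 44.6
```

```bash
python3 -c "
from h import *
go(.395,-.21,.1)"
```

```text
t 41.4 d [  39.9 -220.    37.4] heading 10.2 zax [ 0.007 -0.002 -1.   ] q [-0.2   0.64  0.62  1.75 -0.46  0.9   0.8 ]
```

Emit:
drive_tool(
  increments=[
    {"dx": 0.01,"dy": -0.055,"dz": 0,"wx": 0,"wy": 0,"wz": 0,"claw": 0.05},
    {"dx": 0.01,"dy": -0.055,"dz": 0,"wx": 0,"wy": 0,"wz": 0,"claw": 0.05},
    {"dx": 0.01,"dy": -0.055,"dz": 0,"wx": 0,"wy": 0,"wz": 0,"claw": 0.05},
    {"dx": 0.01,"dy": -0.055,"dz": 0.03,"wx": 0,"wy": 0,"wz": 0,"claw": 0.05},
    {"dx": 0,"dy": 0,"dz": 0,"wx": 0,"wy": 0,"wz": 0,"claw": 0.05},
    {"dx": 0,"dy": 0,"dz": 0,"wx": 0,"wy": 0,"wz": 0,"claw": 0.05},
  ],
)

```text
t: 42.15
eef_pos: [0.3936, -0.2083, 0.1052]
tool_rot: [0.0, 0.642, 0.767, 0.0]
contact_force: [0.5, 1.0, -0.9]
gripper_width: 0.73
grasp_force: 44.7
```

```bash
python3 - <<'E'
from seg import *
o,p,d=shot('scene');c=cloud('scene',o,d)
go(.395,-.21,.031)
print(get_obs()['grasp_force'])
rects(c,.0125,.024,(.31,.49,-.34,-.16),d>.1,20)
E
```

```text
t 42.2 d [-1.5  0.  74.5] heading 10.2 zax [ 0.001 -0.001 -1.   ] q [-0.19  0.4   0.65  2.25 -0.42  0.61  0.95]
44.66245651245117
28 c 452 -333 size 77 5 ang 9.1 z 0.0200
112 c 427 -288 size 81 41 ang 88.9 z 0.0185
```

Emit:
drive_tool(
  increments=[
    {"dx": 0,"dy": 0,"dz": 0.04,"wx": 0,"wy": 0,"wz": 0,"claw": 0.05},
    {"dx": 0,"dy": 0,"dz": 0.022,"wx": 0,"wy": 0,"wz": 0,"claw": 0.05},
    {"dx": 0,"dy": 0,"dz": 0.0115,"wx": 0,"wy": 0,"wz": 0,"claw": 0.05},
    {"dx": 0,"dy": 0,"dz": 0,"wx": 0,"wy": 0,"wz": 0,"claw": 0.05},
    {"dx": 0,"dy": 0,"dz": 0,"wx": 0,"wy": 0,"wz": 0,"claw": 0.078},
    {"dx": 0,"dy": 0,"dz": 0,"wx": 0,"wy": 0,"wz": 0,"claw": 0.078},
    {"dx": 0,"dy": 0,"dz": 0,"wx": 0,"wy": 0,"wz": 0,"claw": 0.078},
    {"dx": 0,"dy": 0,"dz": -0.06,"wx": 0,"wy": 0,"wz": 0,"claw": 0.078},
    {"dx": 0,"dy": 0,"dz": -0.06,"wx": 0,"wy": 0,"wz": 10.2,"claw": 0.074},
    {"dx": 0,"dy": 0,"dz": -0.02,"wx": 0,"wy": 0,"wz": 0,"claw": 0.074},
    {"dx": 0,"dy": 0,"dz": 0,"wx": 0,"wy": 0,"wz": 0,"claw": 0.074},
  ],
)

```text
t: 43.58
eef_pos: [0.3944, -0.2082, 0.173]
tool_rot: [0.001, 0.707, 0.707, 0.001]
contact_force: [0.7, -0.2, -0.2]
gripper_width: 0.867
grasp_force: 0.0
```

```bash
python3 -c "
from h import *
go(.615,-.145,.16)"
```

```text
t 43.6 d [ 63.  220.6  13.9] heading 0.0 zax [ 0.004  0.    -1.   ] q [-0.38  0.28  0.86  2.21 -0.31  0.77  0.69]
```

Emit:
drive_tool(
  increments=[
    {"dx": 0.005,"dy": 0.055,"dz": 0,"wx": 0,"wy": 0,"wz": 0,"claw": 0.074},
    {"dx": 0.018,"dy": 0.055,"dz": 0,"wx": 0,"wy": 0,"wz": 0,"claw": 0.074},
    {"dx": 0.02,"dy": 0.055,"dz": 0,"wx": 0,"wy": 0,"wz": 0,"claw": 0.074},
    {"dx": 0.02,"dy": 0.055,"dz": 0,"wx": 0,"wy": 0,"wz": 0,"claw": 0.074},
    {"dx": 0,"dy": 0.001,"dz": 0.02,"wx": 0,"wy": 0,"wz": 0,"claw": 0.074},
    {"dx": 0,"dy": 0,"dz": 0,"wx": 0,"wy": 0,"wz": 0,"claw": 0.074},
    {"dx": 0,"dy": 0,"dz": 0,"wx": 0,"wy": 0,"wz": 0,"claw": 0.074},
  ],
)

```text
t: 44.45
eef_pos: [0.6125, -0.1467, 0.1513]
tool_rot: [-0.001, 0.708, 0.706, -0.001]
contact_force: [0.2, -0.6, -1.5]
gripper_width: 0.861
grasp_force: 0.0
```

```bash
python3 fold.py w13.png; python3 - <<'E'
from seg import *
go(.615,-.143,.0545)
o,p,d=shot('side','d13.png');c=cloud('side',o,d)
rects(c,.0125,.0225,(.31,.49,-.345,-.155),d>.1,20)
E
```

```text
8883 c 615 -129 size 64 74 ang 0.4 z 0.0428
t 44.5 d [0. 0. 0.] heading -0.2 zax [-0.002  0.    -1.   ] q [-0.37  0.62  0.72  1.79 -0.5   0.92  0.57]
t 44.5 d [ 3.6  2.1 97.4] heading -0.1 zax [-0.001  0.    -1.   ] q [-0.37  0.62  0.72  1.79 -0.5   0.92  0.57]
77 c 478 -219 size 5 128 ang 10.0 z 0.0177
69 c 363 -169 size 107 4 ang 10.1 z 0.0174
594 c 396 -211 size 69 76 ang 10.5 z 0.0182
670 c 408 -294 size 65 76 ang 10.9 z 0.0183
30 c 457 -339 size 65 2 ang 9.4 z 0.0184
31 c 318 -318 size 2 55 ang 9.3 z 0.0181
```

Emit:
drive_tool(
  increments=[
    {"dx": 0.003,"dy": 0.0023,"dz": 0.035,"wx": 0,"wy": 0,"wz": 0,"claw": 0.074},
    {"dx": 0,"dy": 0,"dz": 0.03,"wx": 0,"wy": 0,"wz": 0,"claw": 0.074},
    {"dx": 0,"dy": 0,"dz": 0.02,"wx": 0,"wy": 0,"wz": 0,"claw": 0.074},
    {"dx": 0,"dy": 0,"dz": 0.0118,"wx": 0,"wy": 0,"wz": 0,"claw": 0.074},
    {"dx": 0,"dy": 0,"dz": 0,"wx": 0,"wy": 0,"wz": 0,"claw": 0.074},
    {"dx": 0,"dy": 0,"dz": 0,"wx": 0,"wy": 0,"wz": 0,"claw": 0.05},
    {"dx": 0,"dy": 0,"dz": 0,"wx": 0,"wy": 0,"wz": 0,"claw": 0.05},
    {"dx": 0,"dy": 0,"dz": 0,"wx": 0,"wy": 0,"wz": 0,"claw": 0.05},
    {"dx": 0,"dy": 0,"dz": 0,"wx": 0,"wy": 0,"wz": 0,"claw": 0.05},
    {"dx": 0,"dy": 0,"dz": -0.035,"wx": 0,"wy": 0,"wz": 0,"claw": 0.05},
    {"dx": -0.03,"dy": 0,"dz": -0.045,"wx": 0,"wy": 0,"wz": 0,"claw": 0.05},
    {"dx": -0.05,"dy": 0,"dz": 0,"wx": 0,"wy": 0,"wz": 0,"claw": 0.05},
    {"dx": 0,"dy": 0,"dz": 0,"wx": 0,"wy": 0,"wz": -10,"claw": 0.05},
    {"dx": 0,"dy": 0,"dz": 0,"wx": 0,"wy": 0,"wz": 0,"claw": 0.05},
  ],
  newtons=60,
)

```text
t: 46.3
eef_pos: [0.6164, -0.2227, 0.1352]
tool_rot: [0.0, 0.644, 0.765, 0.0]
contact_force: [0.8, -0.1, -0.3]
gripper_width: 0.725
grasp_force: 65.8
```

```bash
python3 -c "
from h import *
go(.404,-.267,.1)"
```

```text
t 46.3 d [  -7.3 -216.9   35. ] heading 9.9 zax [ 0.001  0.001 -1.   ] q [-0.19  0.66  0.65  1.74 -0.49  0.91  0.83]
```

Emit:
drive_tool(
  increments=[
    {"dx": -0.0018,"dy": -0.0543,"dz": 0,"wx": 0,"wy": 0,"wz": 0,"claw": 0.05},
    {"dx": -0.0018,"dy": -0.0543,"dz": 0,"wx": 0,"wy": 0,"wz": 0,"claw": 0.05},
    {"dx": -0.0018,"dy": -0.0543,"dz": 0,"wx": 0,"wy": 0,"wz": 0,"claw": 0.05},
    {"dx": -0.0019,"dy": -0.054,"dz": 0.03,"wx": 0,"wy": 0,"wz": 0,"claw": 0.05},
    {"dx": 0,"dy": 0,"dz": 0,"wx": 0,"wy": 0,"wz": 0,"claw": 0.05},
    {"dx": 0,"dy": 0,"dz": 0,"wx": 0,"wy": 0,"wz": 0,"claw": 0.05},
  ],
)

```text
t: 47.05
eef_pos: [0.4053, -0.2666, 0.1051]
tool_rot: [0.0, 0.643, 0.766, 0.0]
contact_force: [1.0, 0.4, 0.2]
gripper_width: 0.725
grasp_force: 65.9
```

```bash
python3 fold.py w14.png; python3 - <<'E'
from seg import *
o,p,d=shot('wrist');c=cloud('wrist',o,d)
go(.404,-.267,.0425,o)
m=(d>.05)&(d<.2)&(p.min(2)>150); q=c[m]; print(len(q),q.min(0),q.max(0),np.percentile(q[:,2],[5,50,95]))
E
```

```text
t 47.0 d [0. 0. 0.] heading 9.9 zax [ 0.001  0.    -1.   ] q [-0.08  0.46  0.66  2.16 -0.46  0.66  1.08]
t 47.1 d [ 0.2 -2.2 62.8] heading 10.0 zax [ 0.002 -0.    -1.   ] q [-0.08  0.46  0.66  2.16 -0.46  0.66  1.08]
18086 [ 0.24044326 -0.29074955 -0.00433601] [ 0.54539186 -0.11351158  0.09438145] [-0.00219196  0.01842479  0.0925861 ]
```

Emit:
drive_tool(
  increments=[
    {"dx": 0,"dy": -0.001,"dz": 0.035,"wx": 0,"wy": 0,"wz": 0,"claw": 0.05},
    {"dx": 0,"dy": 0,"dz": 0.018,"wx": 0,"wy": 0,"wz": 0,"claw": 0.05},
    {"dx": 0,"dy": 0,"dz": 0.0098,"wx": 0,"wy": 0,"wz": 0,"claw": 0.05},
    {"dx": 0,"dy": 0,"dz": 0,"wx": 0,"wy": 0,"wz": 0,"claw": 0.05},
    {"dx": 0,"dy": 0,"dz": 0,"wx": 0,"wy": 0,"wz": 0,"claw": 0.078},
    {"dx": 0,"dy": 0,"dz": 0,"wx": 0,"wy": 0,"wz": 0,"claw": 0.078},
    {"dx": 0,"dy": 0,"dz": 0,"wx": 0,"wy": 0,"wz": 0,"claw": 0.078},
    {"dx": 0,"dy": 0,"dz": -0.06,"wx": 0,"wy": 0,"wz": 0,"claw": 0.078},
    {"dx": 0,"dy": 0,"dz": -0.06,"wx": 0,"wy": 0,"wz": 0,"claw": 0.05},
    {"dx": 0,"dy": 0,"dz": -0.06,"wx": 0,"wy": 0,"wz": 0,"claw": 0.045},
    {"dx": 0,"dy": 0,"dz": -0.06,"wx": 0,"wy": 0,"wz": 0,"claw": 0.045},
    {"dx": 0,"dy": 0,"dz": -0.01,"wx": 0,"wy": 0,"wz": 0,"claw": 0.045},
    {"dx": 0,"dy": 0,"dz": 0,"wx": 0,"wy": 0,"wz": 0,"claw": 0.045},
  ],
)

```text
t: 48.78
eef_pos: [0.4033, -0.267, 0.2923]
tool_rot: [0.0, 0.643, 0.766, 0.001]
contact_force: [-1.0, -0.1, -0.7]
gripper_width: 0.529
grasp_force: 0.0
```

```bash
python3 -c "
from h import *
go(.6155,-.0215,.29)"
```

```text
t 48.8 d [204.8 251.7   2.8] heading 10.0 zax [ 0.001  0.001 -1.   ] q [-0.35  0.15  0.91  2.   -0.13  1.06  0.8 ]
```

Emit:
drive_tool(
  increments=[
    {"dx": 0.0341,"dy": 0.042,"dz": 0,"wx": 0,"wy": 0,"wz": 0,"claw": 0.045},
    {"dx": 0.0341,"dy": 0.042,"dz": 0,"wx": 0,"wy": 0,"wz": 0,"claw": 0.045},
    {"dx": 0.0341,"dy": 0.042,"dz": 0,"wx": 0,"wy": 0,"wz": 0,"claw": 0.045},
    {"dx": 0.0341,"dy": 0.042,"dz": 0,"wx": 0,"wy": 0,"wz": 0,"claw": 0.045},
    {"dx": 0.0341,"dy": 0.042,"dz": 0,"wx": 0,"wy": 0,"wz": 0,"claw": 0.045},
    {"dx": 0.0341,"dy": 0.042,"dz": 0,"wx": 0,"wy": 0,"wz": 0,"claw": 0.045},
    {"dx": 0,"dy": 0,"dz": 0,"wx": 0,"wy": 0,"wz": 0,"claw": 0.045},
    {"dx": 0,"dy": 0,"dz": 0,"wx": 0,"wy": 0,"wz": 0,"claw": 0.045},
  ],
)

```text
t: 49.78
eef_pos: [0.6147, -0.0229, 0.2898]
tool_rot: [-0.001, 0.643, 0.766, -0.002]
contact_force: [0.2, -0.9, 0.3]
gripper_width: 0.527
grasp_force: 0.0
```

```bash
python3 - <<'E'
from seg import *
go(.6155,-.0215,.193)
o,p,d=shot('scene','s15.png');c=cloud('scene',o,d)
rects(c,.0125,.022,(.31,.49,-.34,-.16),d>.1,20)
rects(c,.0245,.0345,(.32,.48,-.33,-.17),d>.1,50)
E
```

```text
t 49.8 d [ 1.3  1.4 96.8] heading 9.9 zax [-0.004 -0.001 -1.   ] q [-0.61  0.42  0.74  1.7  -0.31  1.14  0.39]
52 c 402 -315 size 61 32 ang 13.3 z 0.0189
116 c 397 -195 size 53 76 ang 89.1 z 0.0188
186 c 399 -252 size 67 87 ang 1.5 z 0.0306
```

Emit:
drive_tool(
  increments=[
    {"dx": 0.001,"dy": 0.001,"dz": 0.04,"wx": 0,"wy": 0,"wz": 0,"claw": 0.045},
    {"dx": 0,"dy": 0,"dz": 0.03,"wx": 0,"wy": 0,"wz": 0,"claw": 0.045},
    {"dx": 0,"dy": 0,"dz": 0.018,"wx": 0,"wy": 0,"wz": 0,"claw": 0.045},
    {"dx": 0,"dy": 0,"dz": 0.0088,"wx": 0,"wy": 0,"wz": 0,"claw": 0.045},
    {"dx": 0,"dy": 0,"dz": 0,"wx": 0,"wy": 0,"wz": 0,"claw": 0.045},
    {"dx": 0,"dy": 0,"dz": 0,"wx": 0,"wy": 0,"wz": 0,"claw": 0.005},
    {"dx": 0,"dy": 0,"dz": 0,"wx": 0,"wy": 0,"wz": 0,"claw": 0.005},
    {"dx": 0,"dy": 0,"dz": 0,"wx": 0,"wy": 0,"wz": 0,"claw": 0.005},
    {"dx": 0,"dy": 0,"dz": 0,"wx": 0,"wy": 0,"wz": 0,"claw": 0.005},
    {"dx": 0,"dy": 0,"dz": 0,"wx": 0,"wy": 0,"wz": 0,"claw": 0.005},
  ],
)

```text
t: 51.08
eef_pos: [0.6163, -0.0213, 0.1965]
tool_rot: [-0.0, 0.643, 0.766, 0.0]
contact_force: [-4.9, -0.7, 7.1]
gripper_width: 0.16
grasp_force: 59.5
```

Emit:
drive_tool(
  increments=[
    {"dx": 0,"dy": 0,"dz": 0,"wx": 0,"wy": 0,"wz": -8,"claw": 0.005},
    {"dx": 0,"dy": 0,"dz": 0,"wx": 0,"wy": 0,"wz": -8,"claw": 0.005},
    {"dx": 0,"dy": 0,"dz": 0,"wx": 0,"wy": 0,"wz": -8,"claw": 0.005},
    {"dx": 0,"dy": 0,"dz": 0,"wx": 0,"wy": 0,"wz": -8,"claw": 0.005},
    {"dx": 0,"dy": 0,"dz": 0,"wx": 0,"wy": 0,"wz": -8,"claw": 0.005},
    {"dx": 0,"dy": 0,"dz": 0,"wx": 0,"wy": 0,"wz": -8,"claw": 0.005},
    {"dx": 0,"dy": 0,"dz": 0,"wx": 0,"wy": 0,"wz": -8,"claw": 0.005},
    {"dx": 0,"dy": 0,"dz": 0,"wx": 0,"wy": 0,"wz": -8,"claw": 0.005},
    {"dx": 0,"dy": 0,"dz": 0,"wx": 0,"wy": 0,"wz": -8,"claw": 0.005},
    {"dx": 0,"dy": 0,"dz": 0,"wx": 0,"wy": 0,"wz": -7.5,"claw": 0.005},
    {"dx": 0,"dy": 0,"dz": 0,"wx": 0,"wy": 0,"wz": 0,"claw": 0.005},
    {"dx": 0,"dy": 0,"dz": 0,"wx": 0,"wy": 0,"wz": 0,"claw": 0.05},
    {"dx": 0,"dy": 0,"dz": 0,"wx": 0,"wy": 0,"wz": 0,"claw": 0.05},
    {"dx": 0,"dy": 0,"dz": 0,"wx": 0,"wy": 0,"wz": 0,"claw": 0.05},
    {"dx": 0,"dy": 0,"dz": -0.05,"wx": 0,"wy": 0,"wz": 0,"claw": 0.05},
    {"dx": 0,"dy": 0,"dz": -0.06,"wx": 0,"wy": 0,"wz": 0,"claw": 0.05},
    {"dx": 0,"dy": 0,"dz": 0,"wx": 0,"wy": 0,"wz": 0,"claw": 0.05},
    {"dx": 0,"dy": 0,"dz": 0,"wx": 0,"wy": 0,"wz": 0,"claw": 0.05},
  ],
)

```text
t: 53.32
eef_pos: [0.6165, -0.0208, 0.3049]
tool_rot: [-0.0, 0.004, 1.0, 0.0]
contact_force: [-0.1, -0.2, -0.7]
gripper_width: 0.588
grasp_force: 0.0
```

```bash
python3 - <<'E'
from seg import *
o,p,d=shot('wrist');c=cloud('wrist',o,d);go(.6155,-.0215,.29,o)
rects(c,.185,.201,(.5,.75,-.15,.1),d>.1,30)
o,p,d=shot('side');c=cloud('side',o,d)
rects(c,.0125,.022,(.31,.49,-.345,-.155),d>.1,40)
rects(c,.0245,.0345,(.32,.48,-.33,-.17),d>.1,100)
m=(d>0)&(abs(c[...,0]-.57)<.01)&(abs(c[...,2]-.032)<.003)&(c[...,1]<-.05);print('platform y',c[m][:,1].min(),c[m][:,1].max())
E
```

```text
t 53.3 d [ 0.9 -0.7 14.9] heading 89.5 zax [-0.  0. -1.] q [-0.35  0.35  0.37  1.66 -0.14  1.15  1.62]
1399 c 614 -22 size 15 53 ang 89.8 z 0.1943
53 c 474 -197 size 4 85 ang 10.1 z 0.0176
52 c 398 -163 size 90 4 ang 10.3 z 0.0175
311 c 394 -211 size 65 75 ang 10.7 z 0.0183
391 c 408 -295 size 65 73 ang 9.9 z 0.0180
42 c 317 -308 size 3 74 ang 10.6 z 0.0180
653 c 401 -256 size 66 76 ang 11.3 z 0.0303
platform y -0.5142693733235347 -0.09524856041533869
```

Dial is back at open, all three folders lie flat in the tray, and the platform is at the right-hand end.

```bash
python3 -c "
from station import *
print(hand_in())"
```

```text
the job is handed in; nothing more can be done
None
```

I handed the job in at about 53 s: all three folders went through at press and now lie flat in the tray, the dial is back at open, and the platform is at the right-hand stop. The hand-in returned no verdict.

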